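# Draw the loaded sample carrier out of the curing rack with the hook picker

### The arm

A 6-joint arm with a two-finger parallel gripper is mounted at the origin on a cart in front of the work surface, level with it; the furniture and walls round the work are solid. World frame = base frame: x ahead of the robot, y to its left, z up, the work surface at z = 0. Lengths are in mm, angles in rad, forces in N, time in s.
With the tool pointing down it reaches from about 300 to 775 mm from the base axis. Payload 14.6 kg.
Tool frame: the origin (TCP) lies at the very end of the fingers, on their centre line; the grasp point (between the pads) lies 19 mm behind it; z points along the fingers, y is the direction in which the jaws open and shut (so a half turn about z gives the same grasp; the last joint's range is limited). The gripper opens to 94 mm and grips with 3 to 60 N. Pads are 16 mm wide; open, the fingers measure 119 mm over their backs; the gripper's body (75 mm by 177 mm) begins 78 mm behind the grasp point.
Start: joints at [-1.209, 0.3, 1.521, -0, 1.321, -0.067], TCP at [228.671, -500.199, 205.446] pointing down, gripper open.
Joint ranges: [-3.03, 3.03], [-0.79, 2.21], [0.23, 2.52], [-1.04, 4.18], [0, 3.07], [-2.55, 2.55]. Speed limits (rad/s): [2.22, 2.22, 2.57, 3.14, 3.14, 3.14].

### API

Orientations are given as [roll, pitch, yaw] about the fixed x, y, z axes, in that order (R = Rz(yaw) Ry(pitch) Rx(roll)).
In Python, from cell import manip gives the robot as it stands.
- The arm moves only by the shell command python3 -m pendant 'ROWS' [FORCE]. ROWS is JSON, a list of rows, each an object with "claw": the finger opening in m, from 0 to 0.094; "delta_pos": the shift along the tool's x, y, z in m, a list of three; "rotation": the turn, a rotation vector about the tool's x, y, z in rad, a list of three. A call has 1 to 10 rows; each row is the pose to reach, as a shift and turn from the pose measured when the call began, along the tool's axes at that moment; what a row does not reach only later rows make up. A row lasts 1/8 s, in which the tool goes at most 62.5 mm and 10.7 degrees, less where a joint would pass 70% of its speed; a pose out of reach is approached as far as the arm can. A call with a gripper value outside its range is refused whole. The fingers move at their own pace and stop on an object; FORCE is the grip in N (left out, the last holds). Time passes only in rows, so rows that repeat a pose let the fingers close. It gives the time, the measured TCP pose, the force and the opening at its end, in the units of the state.
- manip.read_state(): the state, without advancing time (a new reading comes with each control period).
- manip.camera(name): name is "side" or "top"; returns the picture (384x512x3 uint8, red, green, blue); there is no depth.
- manip.camera_model(name): a dict with "fx", "fy", "cx", "cy" (pixels), "cam_to_world" (4x4, takes a point from camera to world coordinates). Camera axes: x right, y up, looking along -z (the intrinsics and any distortion apply to the point x, -y, -z); pixel columns grow to the right and rows downward; lengths in mm; the calibration is good to about 2 mm. A picture is of the moment at which its call begins. camera_model takes no time and is no camera call.
- manip.sign_off(): hands the job in, once; it reports no verdict.
The state is a dict: "clock": time; "joints": joint angles; "qd": joint speeds; "effort": joint torques, N m; "eef_pos": TCP position; "eef_rot": TCP orientation; "wrist_force": force on the tool from outside, world axes, zero at the start; "moment": the same for the moment, N m; "finger_gap": finger opening in mm.
Only numpy, scipy, OpenCV 4.12 (cv2) and the standard library are available. Lean on these libraries where they do the work, as an engineer would, in place of code of your own. Each camera call takes 0.05 s, during which the arm holds its last target.

### The job

With the hook picker, draw the carrier that holds the sample tube out of the deep bay of the curing rack until it stands clear in front of the mouth, without reaching in with the fingers and leaving the empty carrier where it is. Put the picker back in the slots of its rest, hook the same way as before, and stand the loaded carrier upright and flat in the shallow metal tray. Leave the other things on the bench undisturbed.

Things in the scene. Friction and masses are not known exactly. Their poses are not given: they have to be found in the camera images.
- curing_rack: Fixed grey rack, two equal bays side by side, clear roof; origin at bench level under its middle; -x points out of the mouths, z up. 230 mm deep (mouths at x = -115, inner back wall at x = +109), 138 wide; each bay 60 wide (middle lines at y = +33 and -33; walls 6 mm), 104 high inside, with the bench as its floor. The front panel over the mouths rises to z = 250.
- hood_edge (a point): Middle of the lower front edge of the lamp hood, which juts out 42 mm in front of the mouths over the rack's full width, from z = 172 to z = 250. A hand held upright close to the mouths would strike it: lean the hand back, away from the rack.
- bay_left_mouth (a point): Point at bench level in the middle of the mouth of the bay at rack y = +33 mm.
- bay_right_mouth (a point): Point at bench level in the middle of the mouth of the bay at rack y = -33 mm.
- loaded_carrier: Loose plate 100 x 50 x 5 mm (x, y, z) with a steel sample tube with black caps, 36 mm in diameter, 62 long, fixed along x; origin at the middle of its underside. 0.25 to 0.5 kg. Starts in either bay, front (-x) end towards the mouth, 95 to 120 mm inside. At the front an arch carries the pull bar; behind it, before the tube, is a 22 mm gap open from above.
- pull_bar (a point): Middle of the loaded carrier's pull bar: a round steel bar 8 mm thick, level, along the carrier's y, 36 mm long, 42 mm above the carrier's underside (top at 46), 44 mm in front of the carrier's origin.
- tube_middle (a point): Middle of the sample tube's axis: 28 mm above the carrier's underside, 13 mm behind its origin (towards +x), near the centre of mass. Once out of the bay the carrier can be lifted here from above, fingers either side of the tube.
- empty_carrier: The same carrier and pull bar without a tube, in the other bay. To be left there. Origin and axes as for the loaded one.
- picker: Loose hook picker, 0.18 kg: a straight steel shaft 8 mm wide, 14 high, 162 long along +x; origin on the shaft's underside at the handle end, z up. At the far end a hook finger 8 x 8 mm (x = 154 to 162) points straight down to z = -28. At the origin a flat black handle, 12 mm thick (along y), 28 wide, 90 long, rises from (0, 0, 7) backwards along (-0.574, 0, 0.819).
- picker_grip (a point): Middle of the handle, 50 mm up from its foot: (-29, 0, 48) mm in the picker's frame. Gripped here in line with the handle, fingers either side of its 12 mm thickness, the shaft is level when the hand leans 35 degrees from vertical, away from the hook.
- picker_hook_tip (a point): Lower end of the hook: at (158, 0, -28) mm in the picker's frame.
- picker_rest: Fixed rest: foot plate 150 x 28 mm, posts at x = -50 and +45 mm, each with a slot along x, 11 mm wide, flaring from z = 80 to 92, with a floor at z = 60 on which the shaft's underside lies. Origin at bench level under its middle. The picker lies with its +x along the rest's +x, its origin at about x = -90 (-125 to -55 will do).
- sample_tray: Fixed shallow metal tray, 160 x 210 mm (x, y) outside, rim 16 mm high and 4 mm thick, floor 4 mm thick; origin at bench level under its middle. A white tin stands in its -y end.
- tin_a: White lidded tin, 56 mm in diameter, 36 mm high, standing loose in the tray, near its -y end; origin at the middle of its underside. Bystander.
- tin_b: Equal white tin, standing loose on the bench. Bystander.
- sample_mould: Steel mould, 76 mm in diameter, 70 mm high, standing loose; origin at the middle of its underside. Bystander.
- cutting_ring: Steel ring with soil, 69 mm in diameter, 20 mm high; origin at the middle of its underside. Bystander.
- soap_packet: Small white packet 38 x 64 x 62 mm standing loose; origin at the middle of its underside. Bystander.

How it is judged (in metres and radians):
On the way, in this order (a step that is already met when the one before it is completed fails the run):
1. the picker is lifted out of its rest (z of picker in the frame of picker_rest above 0.085 m), for 0.1 s.
2. the loaded carrier has been drawn wholly out of the bay, at least 10 mm clear of the mouth, standing upright, with the picker (x of loaded_carrier in the frame of curing_rack below -0.175 m and angle between loaded_carrier's own z axis and vertical below 0.15 rad and contact force between picker and loaded_carrier above 0.05 N), for 0.05 s.
At the end, for the whole second after the job is handed in: Loaded carrier flat and still on the tray's floor, inside its rim; picker level in both slots of its rest, hook the same way (within 35 mm lengthwise of its usual place); empty carrier within 20 mm of its start (x of loaded_carrier in the frame of sample_tray between -0.065 and 0.065 m and y of loaded_carrier in the frame of sample_tray between -0.09 and 0.09 m and z of loaded_carrier in the frame of sample_tray between 0 and 0.009 m and angle between loaded_carrier's own z axis and vertical below 0.08 rad and linear speed of each of loaded_carrier, picker below 0.02 m/s and x of picker in the frame of picker_rest between -0.125 and -0.055 m and y of picker in the frame of picker_rest between -0.007 and 0.007 m and z of picker in the frame of picker_rest between 0.054 and 0.068 m and angle between the x axis of picker and the x axis of picker_rest, either way round below 0.1 rad and x of picker_hook_tip in the frame of picker_rest above 0.02 m and angle between picker's own z axis and vertical below 0.3 rad and distance of empty_carrier from where it was at the start of the episode below 0.02 m); the robot touches nothing.
It fails at once if the fingers or arm touch the loaded carrier before it is wholly out of the bay (x of loaded_carrier in the frame of curing_rack above -0.16 m and contact force between any of the fingers, the arm and loaded_carrier above 0.5 N).
It fails at once if the loaded carrier is tipped over (angle between loaded_carrier's own z axis and vertical above 0.6 rad).
It fails at once if the empty carrier is moved more than 20 mm (distance of empty_carrier from where it was at the start of the episode above 0.02 m).
It fails at once if a bystander is pushed more than 30 mm or tipped (distance of any of tin_a, tin_b, sample_mould, cutting_ring, soap_packet from where it was at the start of the episode above 0.03 m or angle between any of tin_a, tin_b, sample_mould, cutting_ring, soap_packet's own z axis and vertical above 0.35 rad).
It also fails if it takes over 67 s, if anything falls off the work surface, if the arm or the gripper's body presses on something with over 40 N, if the wrist force passes 120 N, or if a joint passes its speed limit or range.

## Working session

There is one attempt and no reset: what is moved stays moved. The work goes in short steps, Python scripts to look and compute and a shell command to move; the robot and the scene stay as the last step left them, time stands still between calls to the robot, and variables do not carry over. Pictures are saved under pics/ and viewed, and the job is handed in when it is done.

```bash
mkdir -p pics; ls
python3 - <<'E'
from cell import manip
import cv2
print(manip.read_state())
for n in ("side","top"):
    im=manip.camera(n); cv2.imwrite(f"pics/{n}0.png",im[:,:,::-1]); m=manip.camera_model(n); print(n,m)
E
```

```text
pics
{'clock': 0.0, 'joints': array([-1.20855832e+00,  3.00489068e-01,  1.52156184e+00, -5.72368000e-06,
        1.32069646e+00, -6.66213715e-02]), 'qd': array([-1.84371218e-04, -8.49919730e-04, -1.83777093e-03,  7.77519450e-05,
       -1.02996453e-04,  7.11102525e-05]), 'effort': array([ 2.11798630e-05, -5.31806839e+01, -3.52738559e+01,  7.08671822e-02,
        2.43711344e-02, -1.22061506e-04]), 'eef_pos': array([ 228.60343932, -499.96056307,  204.88461474]), 'eef_rot': array([-3.14044013e+00, -7.13400997e-05,  4.28860753e-01]), 'wrist_force': array([ 1.19672373,  0.24359581, -0.26425836]), 'moment': array([-0.04514304,  0.0467254 ,  0.05400977]), 'finger_gap': 94.07559137587354}
side {'fx': 446.6723501135914, 'fy': 446.6723501135914, 'cx': 259.59890858792033, 'cy': 185.40657862764917, 'cam_to_world': array([[ 7.30736319e-01,  5.57528093e-01, -3.93937632e-01,
        -9.00948420e+01],
       [-6.82579425e-01,  5.87865765e-01, -4.34164913e-01,
        -5.95053158e+02],
       [-1.04766889e-02,  5.86153792e-01,  8.10132070e-01,
         1.40399711e+03],
       [ 0.00000000e+00,  0.00000000e+00,  0.00000000e+00,
         1.00000000e+00]])}
top {'fx': 420.75399793900334, 'fy': 420.75399793900334, 'cx': 252.8792878541926, 'cy': 189.00536453606446, 'cam_to_world': array([[-1.04950597e-02,  9.88493385e-01, -1.50899571e-01,
         3.06549515e+02],
       [-9.99906910e-01, -9.05859547e-03,  1.02036140e-02,
         6.42701205e+01],
       [ 8.71926681e-03,  1.50992611e-01,  9.88496437e-01,
         1.35961729e+03],
       [ 0.00000000e+00,  0.00000000e+00,  0.00000000e+00,
         1.00000000e+00]])}
```

Run:
```python
import cv2
for n in ("side","top"):
    im=cv2.imread(f"pics/{n}0.png"); cv2.imwrite(f"pics/{n}0b.png",cv2.resize(im,(800,600),interpolation=cv2.INTER_CUBIC))
```

```text
(no output)
```

View pics/side0b.png

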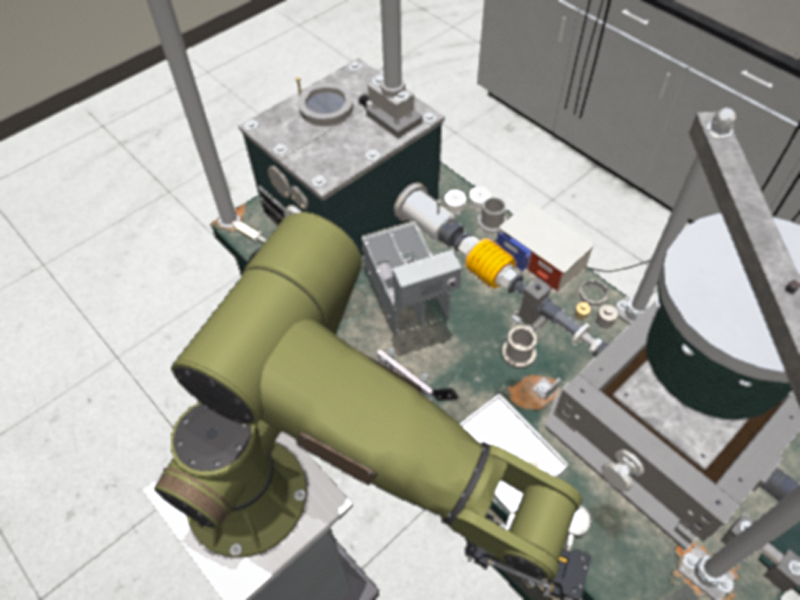

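View pics/top0b.png

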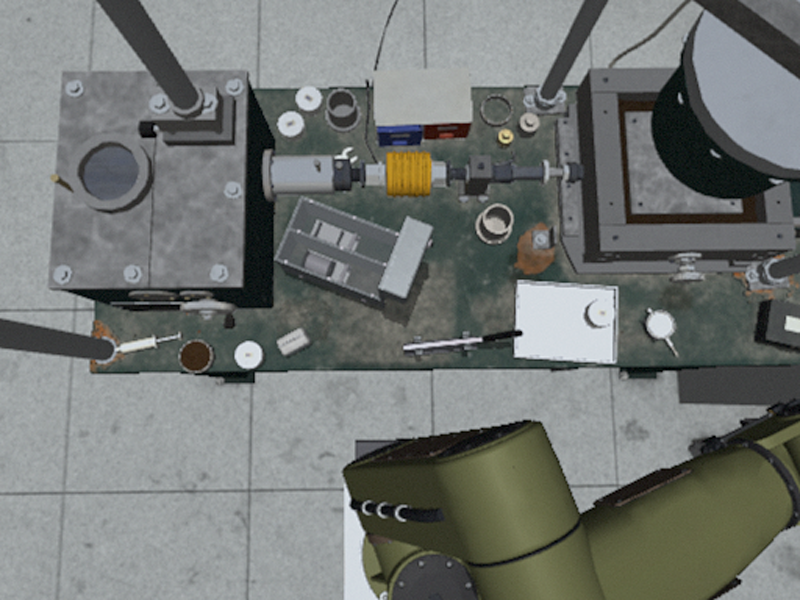

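Run:
```python
import cv2
im=cv2.imread("pics/top0.png"); 
cv2.imwrite("pics/t_c1.png",cv2.resize(im[115:215,170:290],(720,600),interpolation=cv2.INTER_CUBIC))
cv2.imwrite("pics/t_c2.png",cv2.resize(im[170:240,250:400],None,fx=5.3,fy=5.3,interpolation=cv2.INTER_CUBIC))
im=cv2.imread("pics/side0.png"); 
cv2.imwrite("pics/s_c1.png",cv2.resize(im[130:260,220:350],(600,600),interpolation=cv2.INTER_CUBIC))
```

```text
(no output)
```

View pics/t_c1.png

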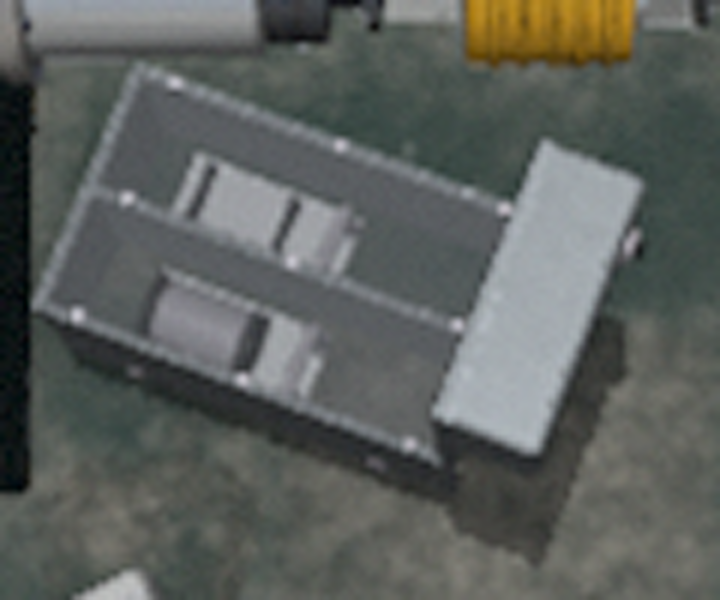

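View pics/t_c2.png

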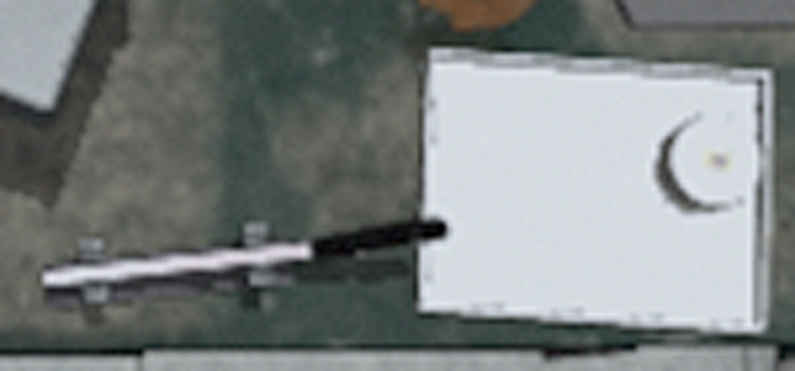

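View pics/s_c1.png

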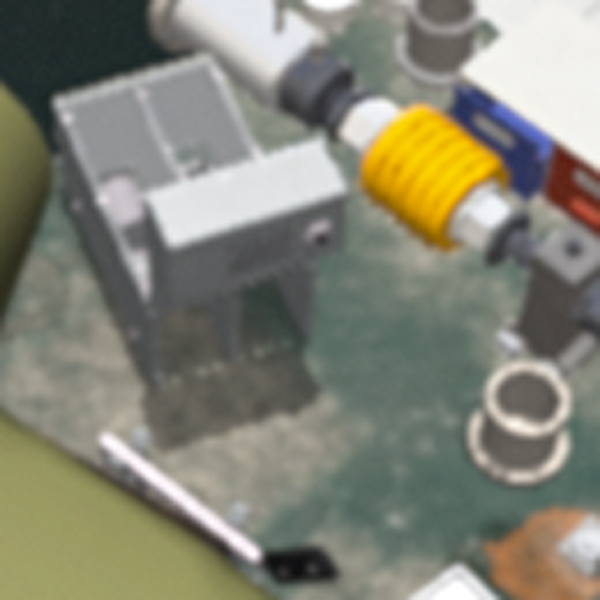

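```bash
cat > h.py <<'E'
import numpy as np
from cell import manip
def ray(n,u,v):
    m=manip.camera_model(n); T=m["cam_to_world"]
    d=np.array([(u-m["cx"])/m["fx"],-(v-m["cy"])/m["fy"],-1.0])
    return T[:3,3],T[:3,:3]@d
def on(n,u,v,z):
    o,d=ray(n,u,v); return (o+d*(z-o[2])/d[2])
def proj(n,P):
    m=manip.camera_model(n);T=m["cam_to_world"]
    q=T[:3,:3].T@(np.asarray(P,float)-T[:3,3]); return np.array([m["cx"]+m["fx"]*q[0]/-q[2], m["cy"]-m["fy"]*q[1]/-q[2]])
def tri(a,b):
    (o1,d1),(o2,d2)=ray(*a),ray(*b); A=np.stack([d1,-d2],1)
    t=np.linalg.lstsq(A,o2-o1,rcond=None)[0]; p,q=o1+d1*t[0],o2+d2*t[1]
    return (p+q)/2,np.linalg.norm(p-q)
E
python3 - <<'E'
from h import *
np.set_printoptions(precision=1,suppress=True)
c=lambda u,v:(170+u/6-.4,115+v/6-.4)
s=lambda u,v:(220+u/4.615-.4,130+v/4.615-.4)
H=[c(545,138),c(645,180),c(540,457),c(433,413)]
S=[s(325,143),s(345,185),s(167,247),s(148,197)]
for h,q in zip(H,S): print(on("top",*h,250)[:2],tri(("top",*h),("side",*q)))
P=[on("top",*h,250) for h in H]
print([np.linalg.norm(P[i]-P[i-1]) for i in range(4)])
print("roof")
for h in [(140,65),(38,307),(438,462)]: print(on("top",*c(*h),110)[:2])
d=lambda u,v:(250+u/5.3-.4,170+v/5.3-.4)
print("tray rim16");R=[on("top",*d(*h),16) for h in [(430,47),(775,70),(767,332),(418,310)]]
print(R,[np.linalg.norm(R[i]-R[i-1]) for i in range(4)],sum(R)/4)
print("shaft top z74",on("top",*d(45,277),74),on("top",*d(310,250),74),"handle end", on("top",*d(445,228),60+7+74))
for p in [(95,275),(257,250)]: print("posts",on("top",*d(*p),92))
for p in [(92,243),(95,312),(255,228),(258,300)]: print("postedges",on("top",*d(*p),92))
print("tin_a",on("top",*d(705,160),36))
E
```

```text
[617.1  30.8] (array([618. ,  31. , 244.3]), np.float64(1.5818476105019488))
[597.2 -14.2] (array([593.8, -12.9, 257.6]), np.float64(3.10116761396904))
[471.   34.9] (array([468.9,  36. , 252.8]), np.float64(3.999506310208825))
[491.3  82.4] (array([491.7,  82.8, 244.4]), np.float64(1.2064961069396494))
[np.float64(136.0177301438725), np.float64(49.18869296385125), np.float64(135.39951626513997), np.float64(51.557529581663836)]
roof
[696.5 233.4]
[570.6 283.4]
[489.7  82.3]
tray rim16
[array([ 544. , -202.8,   16. ]), array([ 527.8, -414. ,   16. ]), array([ 368. , -399.3,   16. ]), array([ 383.3, -189.4,   16. ])] [np.float64(161.20854565901837), np.float64(211.81408736451058), np.float64(160.4297998261297), np.float64(210.43831813079314)] [ 455.8 -301.4   16. ]
shaft top z74 [401.1  36.1  74. ] [ 415.2 -117.2   74. ] handle end [ 420.9 -182.4  141. ]
posts [400.7   8.1  92. ]
posts [414.  -84.5  92. ]
postedges [418.9   9.5  92. ]
postedges [379.7   8.4  92. ]
postedges [426.6 -83.7  92. ]
postedges [385.5 -84.3  92. ]
tin_a [ 470.2 -361.4   36. ]
```

Run:
```python
from h import *
import cv2
np.set_printoptions(precision=1,suppress=True)
im=cv2.imread("pics/top0.png"); 
cv2.imwrite("pics/t_c3.png",cv2.resize(im[155:190,190:228],None,fx=15,fy=15,interpolation=cv2.INTER_CUBIC))
c=lambda u,v:(170+u/6-.4,115+v/6-.4)
O=np.array([591.6,154.]);a=np.radians(68.2);ex=np.array([np.cos(a),np.sin(a)]);ey=np.array([-ex[1],ex[0]])
def rk(P): d=P[:2]-O; return np.array([d@ex,d@ey])
for q,z in [((312,375),46),((322,350),46),((300,398),46),((155,320),28),((265,352),28),((210,305),46),((345,255),46)]:
    print(q,rk(on("top",*c(*q),z)))
# project rack outline
for P in [(-115,33,0),(-115,-33,0),(-115,69,0),(-115,-69,0),(-157,69,172),(-157,-69,172)]:
    w=np.r_[O+P[0]*ex+P[1]*ey,P[2]]; print(P,w,proj("side",w),proj("top",w))
```

```text
(312, 375) [-21.1  40.5]
(322, 350) [-21.   26.1]
(300, 398) [-19.8  54.2]
(155, 320) [70.9 40.6]
(265, 352) [ 9.4 35.4]
(210, 305) [43.3 25.1]
(345, 255) [-13.3 -26.1]
(-115, 33, 0) [518.3  59.5   0. ] [263. 212.] [250.  187.8]
(-115, -33, 0) [579.5  35.    0. ] [279.3 206.5] [257.3 169.3]
(-115, 69, 0) [484.8  72.8   0. ] [253.9 215.1] [246. 198.]
(-115, -69, 0) [613.   21.6   0. ] [288.2 203.6] [261.2 159.4]
(-157, 69, 172) [469.2  33.9 172. ] [257.3 197.6] [259.3 195.4]
(-157, -69, 172) [597.4 -17.4 172. ] [295.2 185.2] [276.4 151.4]
```

View pics/t_c3.png

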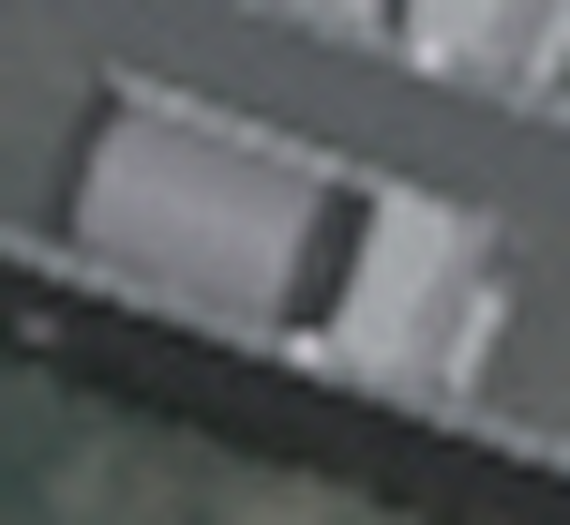

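Run:
```python
from h import *
import cv2
np.set_printoptions(precision=1,suppress=True)
im=cv2.imread("pics/top0.png").astype(float); g=im.min(2)
# per-column weighted centroid of the bright shaft
pts=[]
for u in range(260,308):
    v0=222.4-(u-258.5)*27/265; vs=np.arange(int(v0)-4,int(v0)+6); w=np.clip(g[vs,u]-130,0,None)
    if w.sum()>0: pts.append((u,(w*vs).sum()/w.sum()))
pts=np.array(pts); k=np.polyfit(pts[:,0],pts[:,1],1); print("fit",k,np.std(pts[:,1]-np.polyval(k,pts[:,0])))
A,B=[on("top",u,np.polyval(k,u),74) for u in (262,305)]
d=(A-B)/np.linalg.norm(A-B); print(A,B,"yaw",np.degrees(np.arctan2(d[1],d[0])))
# handle dark: centroid
hm=(im.max(2)<45).astype(np.uint8); hm[:200]=0; hm[:,:300]=0;hm[:,340:]=0;hm[225:]=0
vs,us=np.nonzero(hm); print("handle mask",len(us),us.min(),us.max())
for u in range(311,335,3):
    q=vs[us==u]; 
    if len(q): print(u,q.min(),q.max())
# row of end brightness
print("hook end cols",[int(g[int(round(np.polyval(k,u))),u]) for u in range(252,264)])
c=lambda u,v:(190+u/15-.47,155+v/15-.47)
O=np.array([591.6,154.]);a=np.radians(68.2);ex=np.array([np.cos(a),np.sin(a)]);ey=np.array([-ex[1],ex[0]])
rk=lambda P:np.array([(P[:2]-O)@ex,(P[:2]-O)@ey])
for n,q,z in [("bar",(498,295),46),("bar",(462,385),46),("tubefront",(350,265),46),("tubeback",(95,155),46),("plate far edge",(120,75),5),("plate far edge",(370,185),5),("tube far",(345,185),28),("front far corner",(500,225),5)]:
    print(n,rk(on("top",*c(*q),z)))
```

```text
fit [ -0.1 249.9] 0.16269545512063363
[401.7  24.2  74. ] [ 414.6 -107.8   74. ] yaw 95.58971582012092
handle mask 110 305 333
311 215 219
314 214 218
317 214 216
320 213 216
323 212 216
326 212 221
329 212 214
332 212 214
hook end cols [96, 95, 100, 98, 97, 86, 190, 228, 224, 223, 224, 211]
bar [-20.9  30.5]
bar [-21.   51.2]
tubefront [10.6 35.9]
tubeback [69.9 33.5]
plate far edge [79.7  8.8]
plate far edge [19.5 11.7]
tube far [20.9 17.4]
front far corner [-10.3   9.6]
```

```bash
cat >> h.py <<'E'
from scipy.spatial.transform import Rotation as Ro
np.set_printoptions(precision=4,suppress=True)
O=np.array([591.6,154.]);RY=68.2
def rk2w(t,y): a=np.radians(RY); return O+t*np.array([np.cos(a),np.sin(a)])+y*np.array([-np.sin(a),np.cos(a)])
def w2rk(p): a=np.radians(RY);d=np.asarray(p)[:2]-O; return np.array([d@[np.cos(a),np.sin(a)],d@[-np.sin(a),np.cos(a)]])
GX,GZ=-18.1,32.4   # TCP in picker frame
def handR(yaw,lean):  # tool y=-yhat(yaw); leans back
    l=np.radians(lean); M=np.array([[np.cos(l),0,np.sin(l)],[0,-1,0],[np.sin(l),0,-np.cos(l)]])
    return Ro.from_euler('z',yaw,degrees=True)*Ro.from_matrix(M)
def pick(o,yaw,lean=35.,back=0.):
    R=handR(yaw,lean); p=np.array(o,float)+Ro.from_euler('z',yaw,degrees=True).apply([GX,0,GZ])
    return p-back*R.apply([0,0,1]),R
def go(p,R,s=None):
    s=s or manip.read_state(); R0=Ro.from_euler('xyz',s["eef_rot"])
    print("d",R0.inv().apply(np.array(p)-s["eef_pos"])/1000,"rot",(R0.inv()*R).as_rotvec(), "deg",np.degrees((R0.inv()*R).magnitude()))
def st():
    s=manip.read_state(); print("t",s["clock"],"p",s["eef_pos"],"q",s["joints"],"F",s["wrist_force"],"gap",s["finger_gap"]); return s
E
python3 - <<'E'
from h import *
print(on("top",332,213,138),on("top",317,215,105))
print("rest->",)
p,R=pick((416.2,-124,60),95.6,back=100); print(p); go(p,R)
E
```

```text
[ 420.1305 -178.3611  138.    ] [ 417.6336 -139.7235  105.    ]
rest->
[ 423.5634 -199.0975  174.3152]
d [ 0.3024 -0.1926  0.0308] rot [ 0.3772  0.529  -1.1991] deg 78.13918463142025
```

```bash
python3 -m pendant '[{"claw":0.05,"delta_pos":[0.302,-0.193,0.031],"rotation":[0.377,0.529,-1.199]},{"claw":0.05,"delta_pos":[0.302,-0.193,0.031],"rotation":[0.377,0.529,-1.199]},{"claw":0.05,"delta_pos":[0.302,-0.193,0.031],"rotation":[0.377,0.529,-1.199]},{"claw":0.05,"delta_pos":[0.302,-0.193,0.031],"rotation":[0.377,0.529,-1.199]},{"claw":0.05,"delta_pos":[0.302,-0.193,0.031],"rotation":[0.377,0.529,-1.199]},{"claw":0.05,"delta_pos":[0.302,-0.193,0.031],"rotation":[0.377,0.529,-1.199]},{"claw":0.05,"delta_pos":[0.302,-0.193,0.031],"rotation":[0.377,0.529,-1.199]},{"claw":0.05,"delta_pos":[0.302,-0.193,0.031],"rotation":[0.377,0.529,-1.199]},{"claw":0.05,"delta_pos":[0.302,-0.193,0.031],"rotation":[0.377,0.529,-1.199]},{"claw":0.05,"delta_pos":[0.302,-0.193,0.031],"rotation":[0.377,0.529,-1.199]}]'
python3 - <<'E'
from h import *
import cv2
st(); p,R=pick((416.2,-124,60),95.6,back=0); go(p,R)
for n in ("side","top"): cv2.imwrite(f"pics/{n}1.png",cv2.resize(manip.camera(n),(800,600))[:,:,::-1])
E
```

```text
clock: 1.35
eef_pos: [422.9, -198.9, 174.2]
eef_rot: [-3.141, -0.61, 1.667]
wrist_force: [-0.8, -0.4, -0.3]
finger_gap: 50.1
t 1.35 p [ 422.8989 -198.8887  174.185 ] q [-0.7439  0.4045  1.5746  0.3931  1.6374 -0.9097] F [-0.7537 -0.3823 -0.2766] gap 50.09103790428578
d [-0.0001  0.0006  0.0997] rot [ 0.0006  0.0006 -0.0014] deg 0.09317338254282023
```

View pics/side1.png

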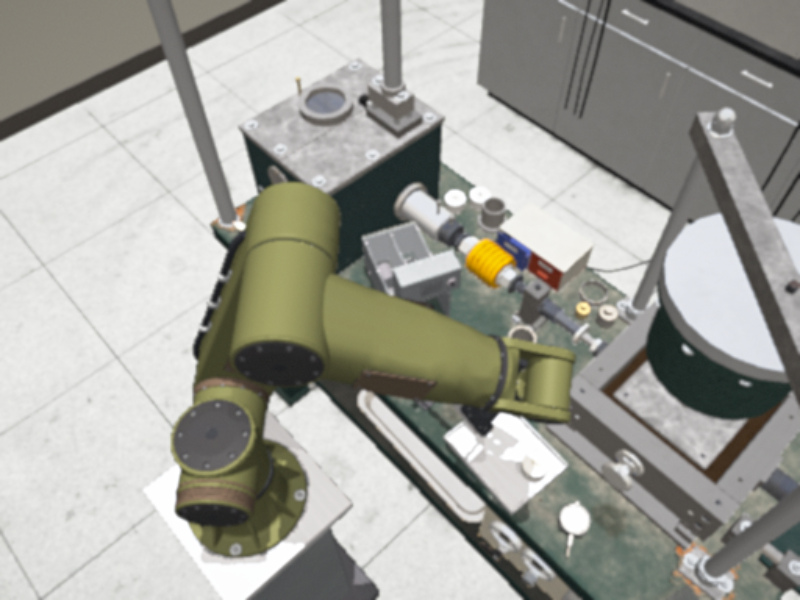

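View pics/top1.png

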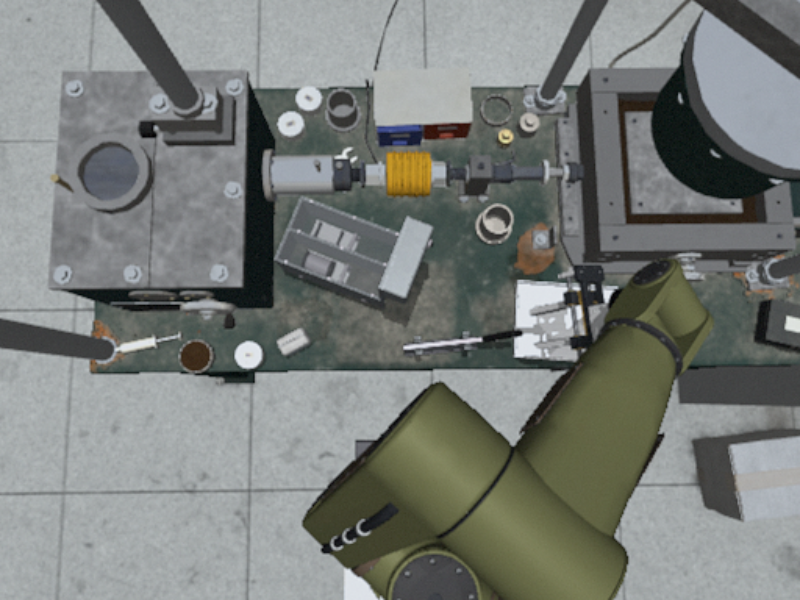

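The handle end at top (520,332) lies between the two fingertips, at about (535,315) and (535,348). Now I advance along the tool axis.

```bash
python3 -m pendant '[{"claw":0.05,"delta_pos":[0,0.0005,0.04],"rotation":[0,0,0]},{"claw":0.05,"delta_pos":[0,0.0005,0.07],"rotation":[0,0,0]},{"claw":0.05,"delta_pos":[0,0.0005,0.0997],"rotation":[0,0,0]},{"claw":0.05,"delta_pos":[0,0.0005,0.0997],"rotation":[0,0,0]}]'
python3 - <<'E'
from h import *
import cv2
st(); p,R=pick((416.2,-124,60),95.6,back=0); go(p,R)
im=manip.camera("top"); cv2.imwrite("pics/top2.png",cv2.resize(im[180:240,250:350],None,fx=8,fy=8,interpolation=cv2.INTER_CUBIC)[:,:,::-1])
E
```

```text
clock: 1.95
eef_pos: [417.2, -141.0, 92.1]
eef_rot: [-3.139, -0.612, 1.667]
wrist_force: [-0.3, -0.3, -0.1]
finger_gap: 50.1
t 1.95 p [ 417.2447 -141.0474   92.0912] q [-0.6693  0.4401  1.745   0.4302  1.4249 -0.9322] F [-0.3213 -0.2518 -0.0566] gap 50.13870412537489
d [-0.0007  0.0006 -0.0008] rot [-0.0012 -0.0008 -0.0015] deg 0.11963713669015218
```

View pics/top2.png

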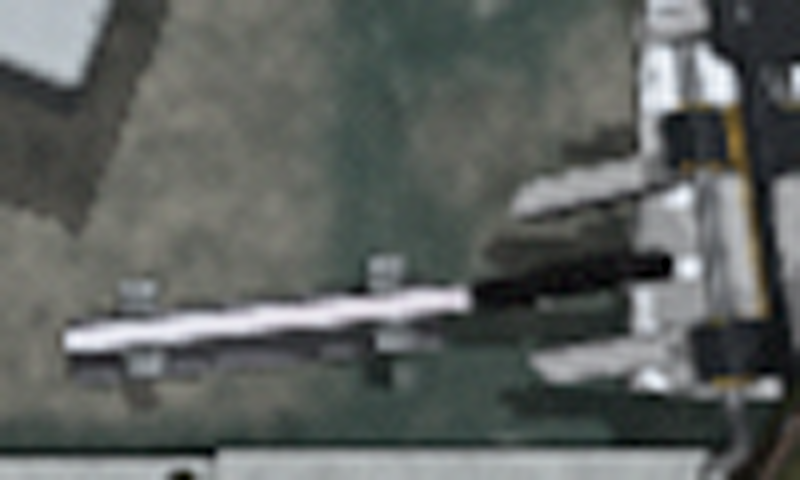

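The fingers, at (525,205) and (545,365), straddle the handle at (530,285) symmetrically, so I close now.

```bash
python3 -m pendant '[{"claw":0.0,"delta_pos":[0,0,0],"rotation":[0,0,0]},{"claw":0.0,"delta_pos":[0,0,0],"rotation":[0,0,0]},{"claw":0.0,"delta_pos":[0,0,0],"rotation":[0,0,0]},{"claw":0.0,"delta_pos":[0,0,0],"rotation":[0,0,0]},{"claw":0.0,"delta_pos":[0,0,0],"rotation":[0,0,0]},{"claw":0.0,"delta_pos":[0,0,0],"rotation":[0,0,0]}]' 55
python3 - <<'E'
from h import *
import cv2
s=st(); go(s["eef_pos"]+[0,0,45],Ro.from_euler('xyz',s["eef_rot"]))
E
```

```text
clock: 2.75
eef_pos: [418.0, -142.1, 93.2]
eef_rot: [-3.141, -0.61, 1.668]
wrist_force: [-0.7, -1.0, 2.4]
finger_gap: 11.7
t 2.75 p [ 417.9559 -142.1194   93.189 ] q [-0.6702  0.4391  1.7425  0.43    1.4261 -0.9322] F [-0.742  -1.0174  2.3706] gap 11.732608015611556
d [ 0.0258 -0.     -0.0369] rot [0. 0. 0.] deg 0.0
```

```bash
python3 -m pendant '[{"claw":0.0,"delta_pos":[0.0086,0,-0.0123],"rotation":[0,0,0]},{"claw":0.0,"delta_pos":[0.0172,0,-0.0246],"rotation":[0,0,0]},{"claw":0.0,"delta_pos":[0.0258,0,-0.037],"rotation":[0,0,0]},{"claw":0.0,"delta_pos":[0.0287,0,-0.041],"rotation":[0,0,0]},{"claw":0.0,"delta_pos":[0.0287,0,-0.041],"rotation":[0,0,0]}]'
python3 - <<'E'
from h import *
import cv2
s=st()
im=manip.camera("top"); cv2.imwrite("pics/top3.png",cv2.resize(im[180:240,250:350],None,fx=8,fy=8,interpolation=cv2.INTER_CUBIC)[:,:,::-1])
im=manip.camera("side"); cv2.imwrite("pics/side3.png",cv2.resize(im[170:300,220:350],None,fx=4.6,fy=4.6,interpolation=cv2.INTER_CUBIC)[:,:,::-1])
E
```

```text
clock: 3.38
eef_pos: [418.0, -142.1, 143.5]
eef_rot: [3.141, -0.61, 1.668]
wrist_force: [0.7, -0.0, -2.2]
finger_gap: 11.8
t 3.375 p [ 417.9913 -142.1257  143.4632] q [-0.6702  0.365   1.7104  0.4257  1.5222 -0.8881] F [ 0.691  -0.04   -2.1673] gap 11.781557697260583
```

View pics/top3.png

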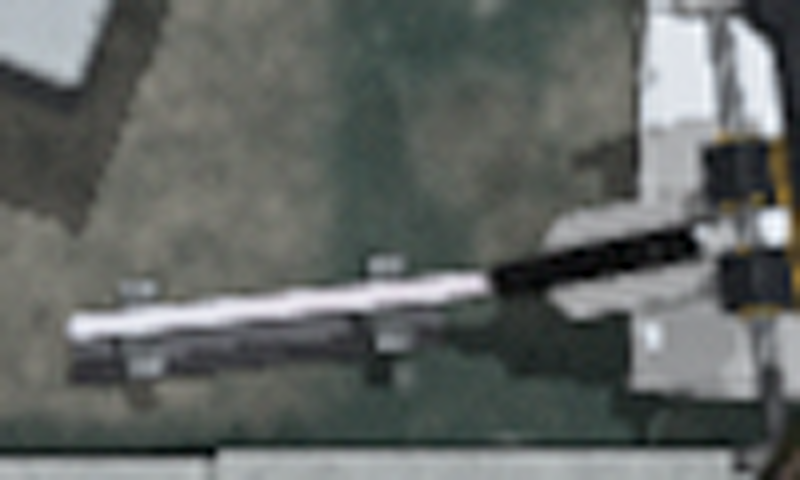

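View pics/side3.png

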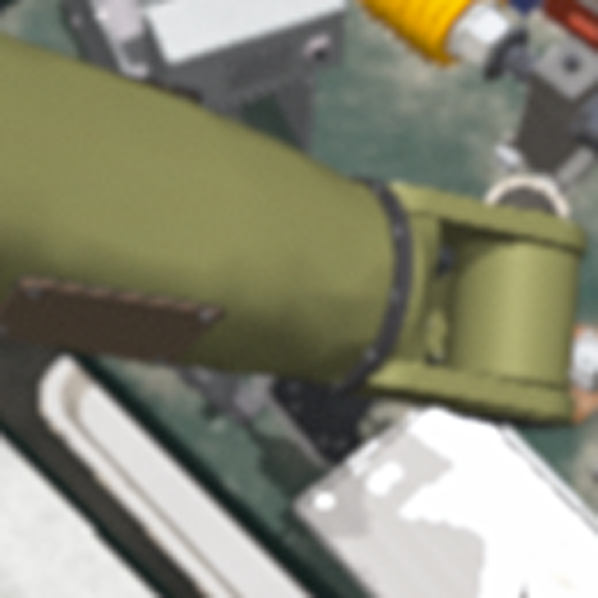

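```bash
sed -i 's/^GX,GZ=.*/GX,GZ=-18.2,33.2/' h.py
python3 - <<'E'
from h import *
print(on("top",258.6-.4,180+325/8-.4,124.3), "expect 400.4 37.4")
# rotate above: origin pose at entry, z=110
o=rk2w(-310,34); print("entry origin",o)
print(rk2w(-310+162,34))
p,R=pick((*o,110.3),RY); go(p,R)
p,R=pick((*o,82),RY); go(p,R)
E
```

```text
[402.2287  36.8645 124.3   ] expect 400.4 37.4
entry origin [ 444.9075 -121.2041]
[505.069   29.2106]
d [0.0019 0.0206 0.0006] rot [-0.2742  0.0005  0.3907] deg 27.347127370088042
d [-0.0143  0.0207  0.0238] rot [-0.2742  0.0005  0.3907] deg 27.347127370088042
```

```bash
python3 -m pendant '[{"claw":0.0,"delta_pos":[0.0006,0.007,0],"rotation":[-0.09,0,0.13]},{"claw":0.0,"delta_pos":[0.0013,0.014,0],"rotation":[-0.18,0,0.26]},{"claw":0.0,"delta_pos":[0.0019,0.0206,0.0006],"rotation":[-0.274,0.0005,0.391]},{"claw":0.0,"delta_pos":[-0.0143,0.0207,0.0238],"rotation":[-0.274,0.0005,0.391]},{"claw":0.0,"delta_pos":[-0.0143,0.0207,0.0238],"rotation":[-0.274,0.0005,0.391]},{"claw":0.0,"delta_pos":[-0.0143,0.0207,0.0238],"rotation":[-0.274,0.0005,0.391]}]'
python3 - <<'E'
from h import *
import cv2
s=st()
im=manip.camera("top"); cv2.imwrite("pics/top4.png",cv2.resize(im[120:240,180:340],None,fx=5,fy=5,interpolation=cv2.INTER_CUBIC)[:,:,::-1])
im=manip.camera("side"); cv2.imwrite("pics/side4.png",cv2.resize(im[130:260,220:350],None,fx=4.6,fy=4.6,interpolation=cv2.INTER_CUBIC)[:,:,::-1])
p,R=pick((*rk2w(-310,34),82),RY); go(p,R)
E
```

```text
clock: 4.22
eef_pos: [438.4, -138.2, 115.7]
eef_rot: [-3.141, -0.611, 1.19]
wrist_force: [0.2, 0.1, -1.7]
finger_gap: 12.0
t 4.225 p [ 438.3724 -138.1862  115.6553] q [-0.7153  0.3065  1.8697  0.6064  1.2548 -0.6141] F [ 0.1997  0.0983 -1.6908] gap 11.964058492268213
d [-0.0003 -0.0004  0.0006] rot [0.0004 0.0002 0.0003] deg 0.03261258020119357
```

View pics/top4.png

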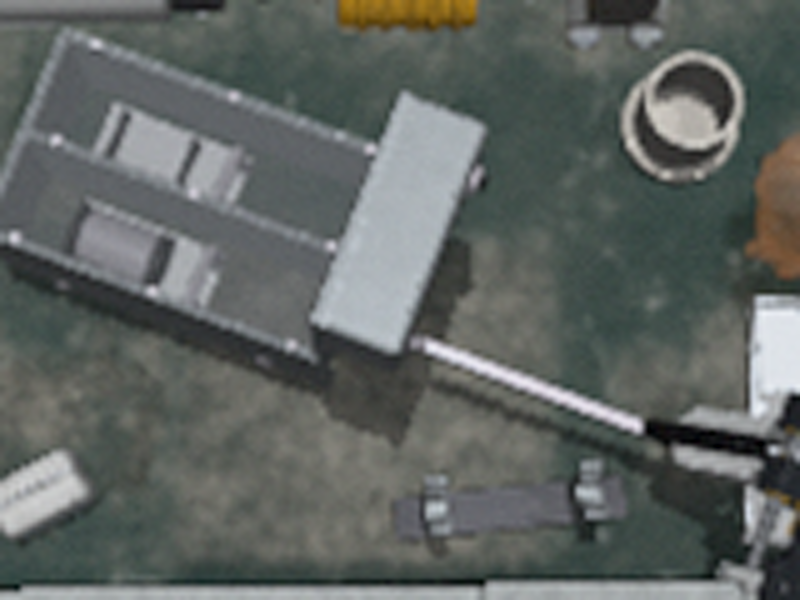

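View pics/side4.png

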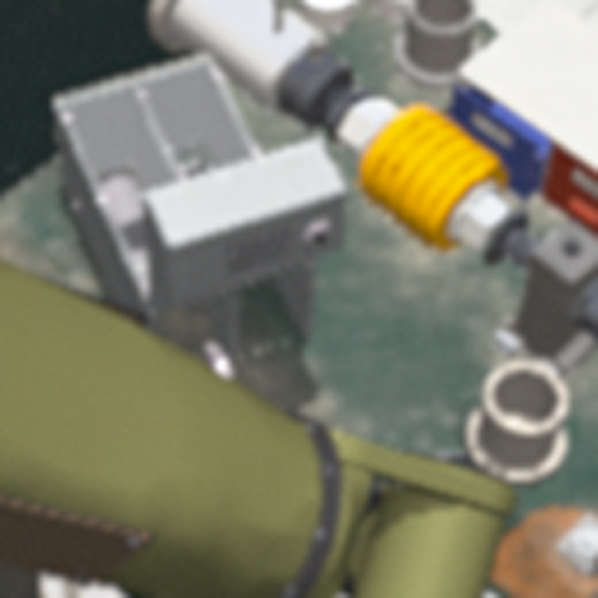

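Run:
```python
from h import *
c=lambda u,v:(180+u/5-.4,120+v/5-.4)
for q in [(430,348),(630,423)]: print(w2rk(on("top",*c(*q),96)))
print("hood edge",w2rk(on("top",*c(486,128),250)),w2rk(on("top",*c(412,350),250)))
# rest: posts tops z=92
for q in [(436,483),(434,513),(591,468),(590,497)]: print("post top",on("top",*c(*q),92))
F=[on("top",*c(*q),3) for q in [(392,503),(626,478),(628,515),(395,542)]]; print("foot",F,sum(F)/4)
# insertion deltas
t=-5-158
for t2,z in [(-240,82),(t,82),(t,52)]:
    p,R=pick((*rk2w(t2,34),z),RY); go(p,R)
```

```text
[-165.8847   33.9267]
[-295.0673   32.878 ]
hood edge [-153.9005  -65.7922] [-160.156    62.4803]
post top [416.6287  10.0323  92.    ]
post top [398.5374  11.5181  92.    ]
post top [424.8026 -83.881   92.    ]
post top [407.2604 -82.8095  92.    ]
foot [array([411.7108,  34.8177,   3.    ]), array([ 426.4003, -116.7727,    3.    ]), array([ 402.4718, -117.3672,    3.    ]), array([386.5972,  33.197 ,   3.    ])] [406.795  -41.5313   3.    ]
d [ 0.057  -0.0004  0.0407] rot [0.0004 0.0002 0.0003] deg 0.03261258020119357
d [ 0.1201 -0.0004  0.0848] rot [0.0004 0.0002 0.0003] deg 0.03261258020119357
d [ 0.1029 -0.0004  0.1094] rot [0.0004 0.0002 0.0003] deg 0.03261258020119357
```

```bash
python3 -m pendant '[{"claw":0.0,"delta_pos":[0.025,-0.0002,0.018],"rotation":[0,0,0]},{"claw":0.0,"delta_pos":[0.05,-0.0004,0.0355],"rotation":[0,0,0]},{"claw":0.0,"delta_pos":[0.075,-0.0004,0.053],"rotation":[0,0,0]},{"claw":0.0,"delta_pos":[0.1,-0.0004,0.0707],"rotation":[0,0,0]},{"claw":0.0,"delta_pos":[0.12,-0.0004,0.0848],"rotation":[0,0,0]},{"claw":0.0,"delta_pos":[0.12,-0.0004,0.0848],"rotation":[0,0,0]}]'
python3 - <<'E'
from h import *
import cv2
s=st()
im=manip.camera("top"); cv2.imwrite("pics/top5.png",cv2.resize(im[140:220,180:280],None,fx=8,fy=7.5,interpolation=cv2.INTER_CUBIC)[:,:,::-1])
for z in (82,52):
    p,R=pick((*rk2w(-163,34),z),RY); go(p,R)
E
```

```text
clock: 5.08
eef_pos: [492.9, -0.7, 115.7]
eef_rot: [3.14, -0.611, 1.194]
wrist_force: [-0.7, -0.3, -1.1]
finger_gap: 11.6
t 5.075 p [492.9098  -0.6797 115.7226] q [-0.401   0.2762  1.9104  0.7036  1.0891 -0.4026] F [-0.7332 -0.3199 -1.1335] gap 11.639727238391346
d [-0.0003  0.      0.0003] rot [0.     0.0003 0.002 ] deg 0.11430021899524151
d [-0.0175  0.      0.0248] rot [0.     0.0003 0.002 ] deg 0.11430021899524151
```

View pics/top5.png

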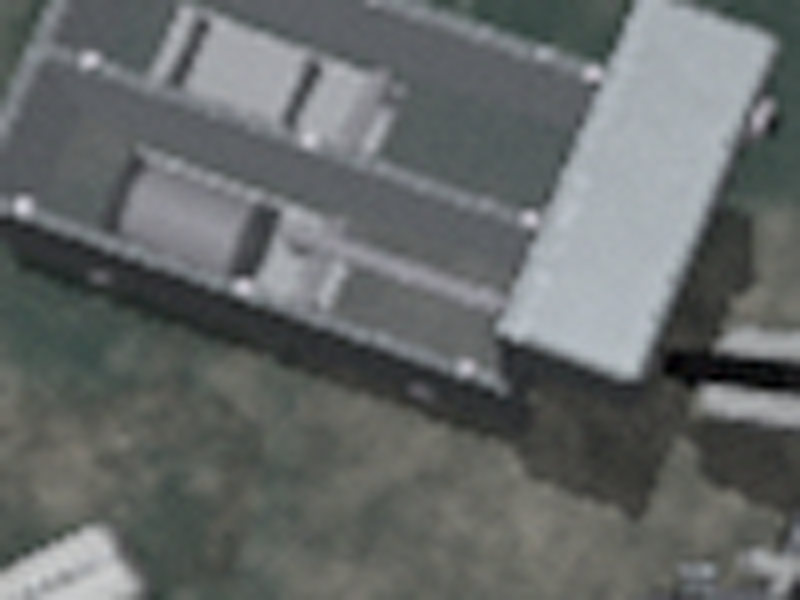

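Run:
```python
from h import *
c=lambda u,v:(180+u/8-.4,140+v/7.5-.4)
print("shaft end",w2rk(on("top",*c(283,233),96)),w2rk(on("top",*c(480,293),96)))
for q in [(345,262),(322,305)]: print("bar",w2rk(on("top",*c(*q),46)))
for q in [(277,212),(250,275)]: print("tube front",w2rk(on("top",*c(*q),36)))
```

```text
shaft end [-1.1964 36.57  ] [-80.3882  32.3575]
bar [-21.3291  31.5255]
bar [-19.714   51.9681]
tube front [13.3865 19.72  ]
tube front [13.1787 48.9986]
```

The shaft end measures t = -1.2, with the bar at about -20.5 and the tube front at about +6 or beyond. The hook is over the gap, so I lower it.

```bash
python3 -m pendant '[{"claw":0.0,"delta_pos":[-0.0044,0,0.0062],"rotation":[0,0,0.002]},{"claw":0.0,"delta_pos":[-0.0088,0,0.0124],"rotation":[0,0,0.002]},{"claw":0.0,"delta_pos":[-0.0132,0,0.0186],"rotation":[0,0,0.002]},{"claw":0.0,"delta_pos":[-0.0175,0,0.0248],"rotation":[0,0,0.002]},{"claw":0.0,"delta_pos":[-0.0175,0,0.0248],"rotation":[0,0,0.002]}]'
python3 - <<'E'
from h import *
import cv2
s=st()
im=manip.camera("top"); cv2.imwrite("pics/top6.png",cv2.resize(im[140:220,180:280],None,fx=8,fy=7.5,interpolation=cv2.INTER_CUBIC)[:,:,::-1])
p,R=pick((*rk2w(-183,34),52),RY); go(p,R)
E
```

```text
clock: 5.75
eef_pos: [492.2, -1.8, 84.2]
eef_rot: [-3.14, -0.61, 1.19]
wrist_force: [1.2, 2.1, -2.9]
finger_gap: 12.0
t 5.75 p [492.2407  -1.7742  84.215 ] q [-0.4032  0.3314  1.9289  0.7284  1.0348 -0.4552] F [ 1.1812  2.082  -2.8816] gap 12.041392820990067
d [-0.0157  0.0003 -0.0118] rot [-0.0009  0.0014 -0.0003] deg 0.09611462797387947
```

View pics/top6.png

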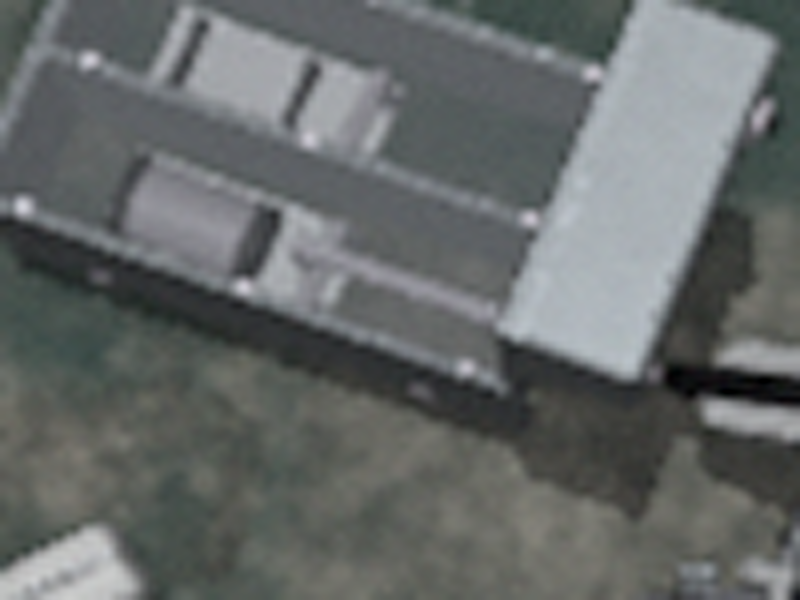

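```bash
python3 -m pendant '[{"claw":0.0,"delta_pos":[-0.0082,0.0001,-0.0057],"rotation":[0,0,0]},{"claw":0.0,"delta_pos":[-0.0164,0.0002,-0.0115],"rotation":[0,0,0]},{"claw":0.0,"delta_pos":[-0.0246,0.0002,-0.0172],"rotation":[0,0,0]},{"claw":0.0,"delta_pos":[-0.0328,0.0002,-0.0229],"rotation":[0,0,0]},{"claw":0.0,"delta_pos":[-0.041,0.0002,-0.0287],"rotation":[0,0,0]}]'
python3 - <<'E'
from h import *
import cv2
s=st()
im=manip.camera("top"); cv2.imwrite("pics/top7.png",cv2.resize(im[140:220,180:280],None,fx=8,fy=7.5,interpolation=cv2.INTER_CUBIC)[:,:,::-1])
p,R=pick((*rk2w(-412,34),52),RY); go(p,R)
E
```

```text
clock: 6.42
eef_pos: [473.7, -49.1, 84.6]
eef_rot: [-3.141, -0.609, 1.19]
wrist_force: [0.8, 2.1, -2.6]
finger_gap: 12.0
t 6.425 p [473.6605 -49.0944  84.6291] q [-0.5139  0.3308  1.9283  0.6936  1.0911 -0.5288] F [ 0.7721  2.0636 -2.6364] gap 11.962889060989275
d [-0.1612 -0.     -0.1132] rot [-0.0003  0.0019 -0.0006] deg 0.11401860355303517
```

View pics/top7.png

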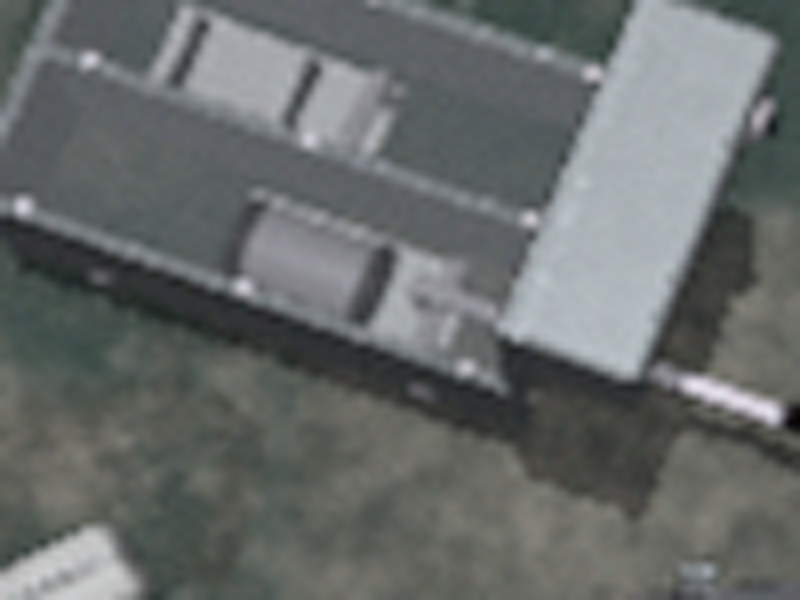

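The carrier follows the hook: the tube moved from (200,215) to (315,260). I continue the pull.

```bash
python3 -m pendant '[{"claw":0.0,"delta_pos":[-0.02,0,-0.014],"rotation":[0,0,0]},{"claw":0.0,"delta_pos":[-0.04,0,-0.0281],"rotation":[0,0,0]},{"claw":0.0,"delta_pos":[-0.06,0,-0.0421],"rotation":[0,0,0]},{"claw":0.0,"delta_pos":[-0.08,0,-0.0562],"rotation":[0,0,0]},{"claw":0.0,"delta_pos":[-0.1,0,-0.0702],"rotation":[0,0,0]},{"claw":0.0,"delta_pos":[-0.12,0,-0.0843],"rotation":[0,0,0]},{"claw":0.0,"delta_pos":[-0.14,0,-0.0983],"rotation":[0,0,0]},{"claw":0.0,"delta_pos":[-0.151,0,-0.106],"rotation":[0,0,0]},{"claw":0.0,"delta_pos":[-0.151,0,-0.106],"rotation":[0,0,0]}]'
python3 - <<'E'
from h import *
import cv2
s=st()
im=manip.camera("top"); cv2.imwrite("pics/top8.png",cv2.resize(im[135:235,200:333],None,fx=6,fy=6,interpolation=cv2.INTER_CUBIC)[:,:,::-1])
p,R=pick((*rk2w(-412,34),52),RY); go(p,R)
E
```

```text
clock: 7.6
eef_pos: [404.8, -221.7, 85.1]
eef_rot: [-3.141, -0.609, 1.189]
wrist_force: [0.6, -0.7, -2.2]
finger_gap: 11.8
t 7.6 p [ 404.8159 -221.7152   85.0601] q [-0.8835  0.4136  1.8047  0.5484  1.2919 -0.7557] F [ 0.647  -0.6602 -2.191 ] gap 11.835312999881191
d [-0.0102 -0.     -0.0073] rot [-0.0001  0.002  -0.0011] deg 0.12772313787877207
```

View pics/top8.png

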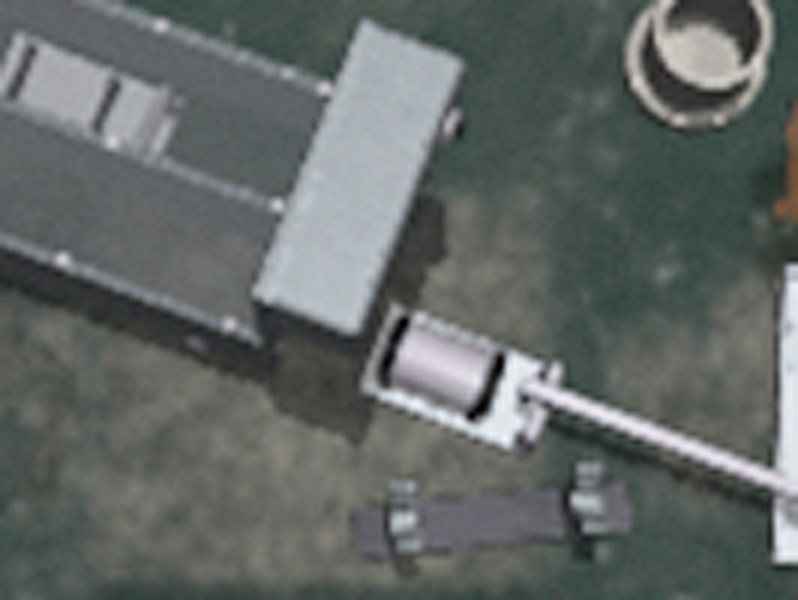

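Run:
```python
from h import *
c=lambda u,v:(200+u/6-.4,135+v/6-.4)
C=[on("top",*c(*q),5) for q in [(397,305),(364,388),(515,450)]]
print("plate corners",C,[w2rk(p) for p in C], np.linalg.norm(C[0]-C[1]),np.linalg.norm(C[1]-C[2]))
T=[on("top",*c(*q),z) for q,z in [((396,350),46),((488,388),46)]]; print("tube ends",T,[w2rk(p) for p in T])
B=[on("top",*c(*q),46) for q in [(558,362),(527,443)]]; print("bar",B,[w2rk(p) for p in B])
```

```text
plate corners [array([524.741 ,   8.1241,   5.    ]), array([479.4336,  26.6661,   5.    ]), array([444.982, -54.317,   5.   ])] [array([-160.273,    7.904]), array([-159.8827,   56.8572]), array([-247.8686,   58.7705])] 48.95476998465513 88.00661656898926
tube ends [array([494.1781,  10.7118,  46.    ]), array([473.5904, -37.2747,  46.    ])] [array([-169.2204,   37.2422]), array([-221.4208,   38.537 ])]
bar [array([487.0185, -74.3787,  46.    ]), array([444.4078, -57.0905,  46.    ])] [array([-250.8846,   12.2899]), array([-250.657 ,   58.2737])]
```

```bash
python3 -m pendant '[{"claw":0.0,"delta_pos":[-0.0025,0,-0.0017],"rotation":[0,0,0]},{"claw":0.0,"delta_pos":[-0.005,0,-0.0035],"rotation":[0,0,0]},{"claw":0.0,"delta_pos":[-0.0075,0,-0.0052],"rotation":[0,0,0]},{"claw":0.0,"delta_pos":[-0.0098,0,-0.0069],"rotation":[0,0,0]},{"claw":0.0,"delta_pos":[-0.0057,0,-0.004],"rotation":[0,0,0]},{"claw":0.0,"delta_pos":[0.0029,0,-0.0163],"rotation":[0,0,0]},{"claw":0.0,"delta_pos":[0.0115,0,-0.0286],"rotation":[0,0,0]},{"claw":0.0,"delta_pos":[0.0201,0,-0.0409],"rotation":[0,0,0]},{"claw":0.0,"delta_pos":[0.0287,0,-0.0532],"rotation":[0,0,0]},{"claw":0.0,"delta_pos":[0.0287,0,-0.0532],"rotation":[0,0,0]}]'
python3 - <<'E'
from h import *
import cv2
s=st()
im=manip.camera("top"); cv2.imwrite("pics/top9.png",cv2.resize(im[135:235,200:333],None,fx=6,fy=6,interpolation=cv2.INTER_CUBIC)[:,:,::-1])
im=manip.camera("side"); cv2.imwrite("pics/side9.png",cv2.resize(im[150:280,220:350],None,fx=4.6,fy=4.6,interpolation=cv2.INTER_CUBIC)[:,:,::-1])
# back over the rest, 50 mm above the grasp pose
R=handR(95.6,35.); p=np.array([417.96,-142.12,143.5]); go(p,R)
E
```

```text
clock: 8.9
eef_pos: [402.7, -227.9, 146.3]
eef_rot: [3.14, -0.608, 1.19]
wrist_force: [-1.0, 0.2, -1.6]
finger_gap: 12.0
t 8.9 p [ 402.7482 -227.9235  146.3341] q [-0.8944  0.3246  1.7578  0.5287  1.4118 -0.694 ] F [-1.0247  0.1502 -1.5973] gap 11.979977177712525
d [ 0.0689 -0.0172  0.0499] rot [ 0.2738  0.0017 -0.3931] deg 27.445584625884575
```

View pics/top9.png

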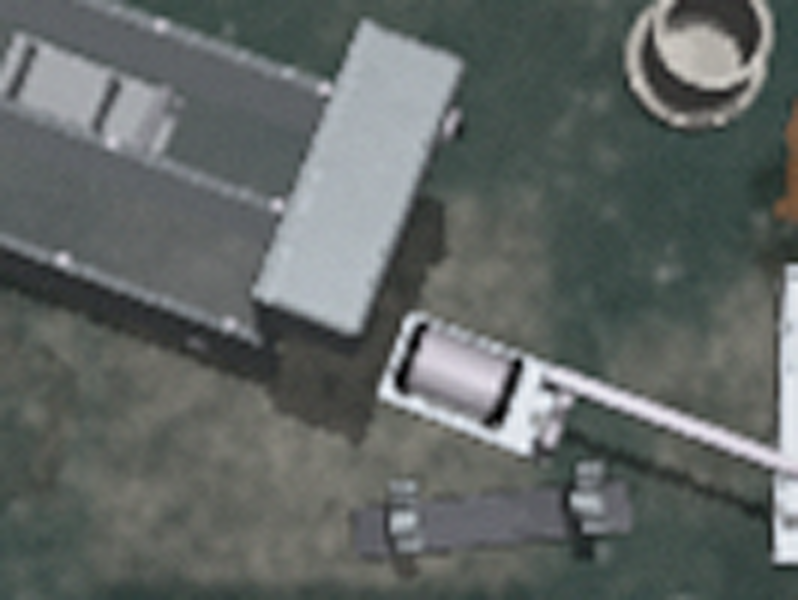

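View pics/side9.png

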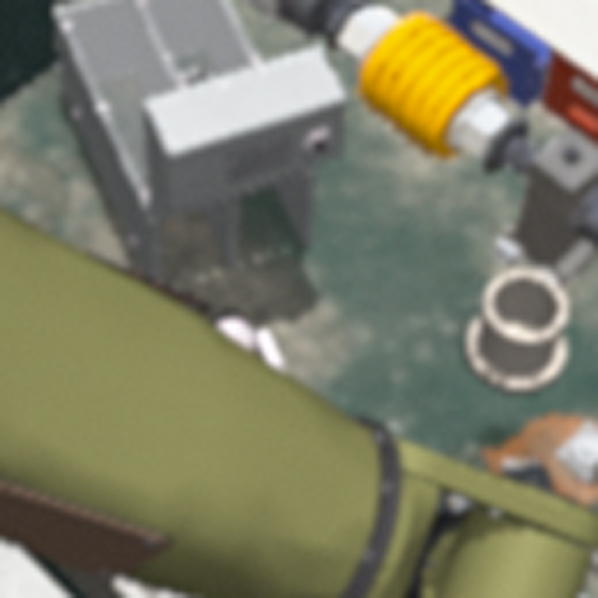

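Run:
```python
from h import *
R=handR(95.6,35.); p=np.array([417.96,-142.12,168]); go(p,R)
```

```text
d [ 0.0829 -0.0173  0.0298] rot [ 0.2738  0.0017 -0.3931] deg 27.445584625884575
```

```bash
python3 -m pendant '[{"claw":0.0,"delta_pos":[0.0129,0,-0.0184],"rotation":[0,0,0]},{"claw":0.0,"delta_pos":[0.03,-0.0043,-0.006],"rotation":[0.07,0,-0.1]},{"claw":0.0,"delta_pos":[0.048,-0.0087,0.006],"rotation":[0.137,0,-0.197]},{"claw":0.0,"delta_pos":[0.065,-0.013,0.018],"rotation":[0.205,0.001,-0.295]},{"claw":0.0,"delta_pos":[0.0829,-0.0173,0.0298],"rotation":[0.274,0.0017,-0.393]},{"claw":0.0,"delta_pos":[0.0829,-0.0173,0.0298],"rotation":[0.274,0.0017,-0.393]},{"claw":0.0,"delta_pos":[0.0829,-0.0173,0.0298],"rotation":[0.274,0.0017,-0.393]}]'
python3 - <<'E'
from h import *
import cv2
s=st()
im=manip.camera("top"); cv2.imwrite("pics/top10.png",cv2.resize(im[180:240,240:340],None,fx=8,fy=8,interpolation=cv2.INTER_CUBIC)[:,:,::-1])
R=handR(95.6,35.); 
g=im[:,:,:].astype(float).min(2); pts=[]
for u in range(262,300):
    a=[(g[v,u],v) for v in range(205,226)]; 
for z in (168,143.5,95.2,93.2): go(np.array([417.96,-142.12,z]),R)
E
```

```text
clock: 9.88
eef_pos: [417.7, -142.5, 167.6]
eef_rot: [-3.141, -0.611, 1.666]
wrist_force: [-0.5, 0.1, -2.2]
finger_gap: 11.7
t 9.875 p [ 417.7387 -142.4605  167.613 ] q [-0.6713  0.3343  1.6896  0.4254  1.5708 -0.8662] F [-0.5017  0.1026 -2.2422] gap 11.657636311940454
d [0.0006 0.0003 0.    ] rot [ 0.0008 -0.0002 -0.0023] deg 0.14208516635480145
d [-0.0135  0.0003  0.0201] rot [ 0.0008 -0.0002 -0.0023] deg 0.14208516635480145
d [-0.0412  0.0004  0.0597] rot [ 0.0008 -0.0002 -0.0023] deg 0.14208516635480145
d [-0.0423  0.0004  0.0613] rot [ 0.0008 -0.0002 -0.0023] deg 0.14208516635480145
```

View pics/top10.png

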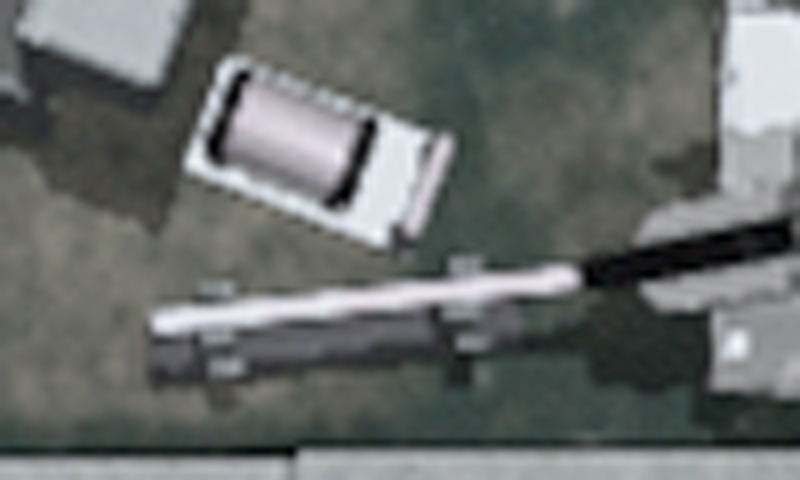

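Run:
```python
from h import *
c=lambda u,v:(240+u/8-.4,180+v/8-.4)
A,B=[on("top",*c(*q),148.4) for q in [(160,321),(560,277)]]; d=A-B; print(A,B,np.degrees(np.arctan2(d[1],d[0])))
for P in (A,B): print("line x at that y:",401.7+(P[1]-24.2)*(-.0976/.9952))
c3=lambda u,v:(250+u/8-.4,180+v/8-.4)
A,B=[on("top",*c3(*q),124.3) for q in [(80,326),(470,285)]]; print("after first lift",A,B)
for q in [(236,54),(188,163),(395,252)]: P=on("top",*c(*q),5);print("corner",P)
print("tube",[on("top",*c(*q),46) for q in [(228,115),(360,162)]],"bar",[on("top",*c(*q),46) for q in [(443,138),(403,240)]])
```

```text
[401.763   33.3483 148.4   ] [ 416.2421 -111.334   148.4   ] 95.714856933366
line x at that y: 400.80282261876147
line x at that y: 414.99191593593986
after first lift [401.8211  32.7567 124.3   ] [ 415.5085 -111.0506  124.3   ]
corner [521.6144  -2.7038   5.    ]
corner [477.0311  17.5017   5.    ]
corner [440.0028 -65.6685   5.    ]
tube [array([490.7871,   2.8754,  46.    ]), array([471.6316, -48.7863,  46.    ])] bar [array([480.8514, -81.7204,  46.    ]), array([440.6552, -64.9862,  46.    ])]
```

```bash
python3 -m pendant '[{"claw":0.0,"delta_pos":[-0.0068,0.0003,0.01],"rotation":[0,0,-0.002]},{"claw":0.0,"delta_pos":[-0.0135,0.0003,0.0201],"rotation":[0,0,-0.002]},{"claw":0.0,"delta_pos":[-0.02,0.0003,0.03],"rotation":[0,0,-0.002]},{"claw":0.0,"delta_pos":[-0.026,0.0003,0.038],"rotation":[0,0,-0.002]},{"claw":0.0,"delta_pos":[-0.032,0.0003,0.0463],"rotation":[0,0,-0.002]},{"claw":0.0,"delta_pos":[-0.0365,0.0003,0.053],"rotation":[0,0,-0.002]},{"claw":0.0,"delta_pos":[-0.0401,0.0004,0.0581],"rotation":[0,0,-0.002]},{"claw":0.0,"delta_pos":[-0.0412,0.0004,0.0597],"rotation":[0,0,-0.002]},{"claw":0.0,"delta_pos":[-0.0412,0.0004,0.0597],"rotation":[0,0,-0.002]}]'
python3 - <<'E'
from h import *
import cv2
s=st()
im=manip.camera("top"); cv2.imwrite("pics/top11.png",cv2.resize(im[180:240,240:340],None,fx=8,fy=8,interpolation=cv2.INTER_CUBIC)[:,:,::-1])
R=handR(95.6,35.); 
for z in (95.2,93.2): go(np.array([417.96,-142.12,z]),R)
E
```

```text
clock: 11.05
eef_pos: [418.1, -142.2, 95.3]
eef_rot: [3.141, -0.611, 1.668]
wrist_force: [0.1, -0.5, -1.3]
finger_gap: 11.8
t 11.05 p [ 418.0523 -142.1534   95.2532] q [-0.6706  0.4363  1.7412  0.4304  1.4303 -0.9314] F [ 0.0802 -0.5064 -1.2966] gap 11.799460948102514
d [-0.     -0.0001  0.0002] rot [ 0.001   0.     -0.0002] deg 0.05832094420682021
d [-0.0012 -0.0001  0.0018] rot [ 0.001   0.     -0.0002] deg 0.05832094420682021
```

View pics/top11.png

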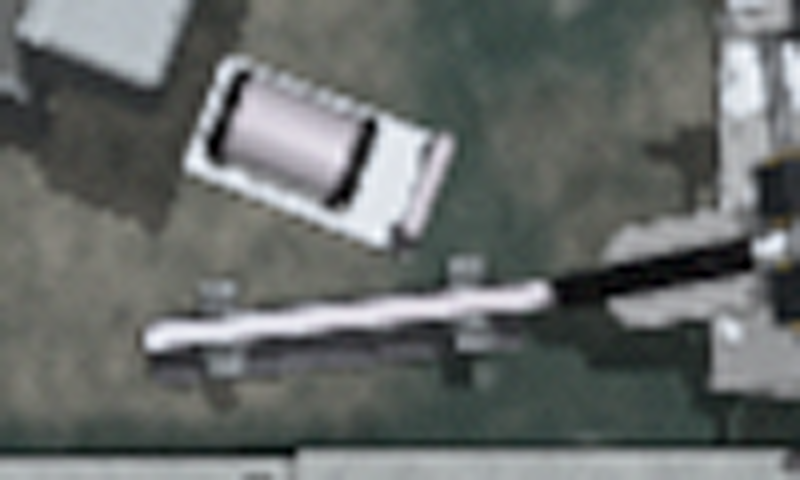

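```bash
python3 -m pendant '[{"claw":0.0,"delta_pos":[-0.0011,0,0.0016],"rotation":[0,0,0]},{"claw":0.0,"delta_pos":[-0.0011,0,0.0016],"rotation":[0,0,0]},{"claw":0.045,"delta_pos":[-0.0011,0,0.0016],"rotation":[0,0,0]},{"claw":0.045,"delta_pos":[-0.0011,0,0.0016],"rotation":[0,0,0]},{"claw":0.045,"delta_pos":[-0.0011,0,0.0016],"rotation":[0,0,0]},{"claw":0.045,"delta_pos":[-0.001,0,-0.03],"rotation":[0,0,0]},{"claw":0.045,"delta_pos":[-0.001,0,-0.065],"rotation":[0,0,0]},{"claw":0.045,"delta_pos":[-0.001,0,-0.1],"rotation":[0,0,0]},{"claw":0.045,"delta_pos":[-0.001,0,-0.12],"rotation":[0,0,0]}]'
python3 - <<'E'
from h import *
import cv2
s=st()
im=manip.camera("top"); cv2.imwrite("pics/top12.png",cv2.resize(im[180:240,240:340],None,fx=8,fy=8,interpolation=cv2.INTER_CUBIC)[:,:,::-1])
c=lambda u,v:(240+u/8-.4,180+v/8-.4)
E
```

```text
clock: 12.22
eef_pos: [425.0, -212.5, 194.4]
eef_rot: [3.139, -0.61, 1.669]
wrist_force: [-0.4, -0.0, -0.4]
finger_gap: 45.3
t 12.225 p [ 424.959  -212.4517  194.4486] q [-0.7594  0.4032  1.5255  0.3888  1.688  -0.9051] F [-0.4072 -0.0201 -0.3858] gap 45.27188007231322
```

View pics/top12.png

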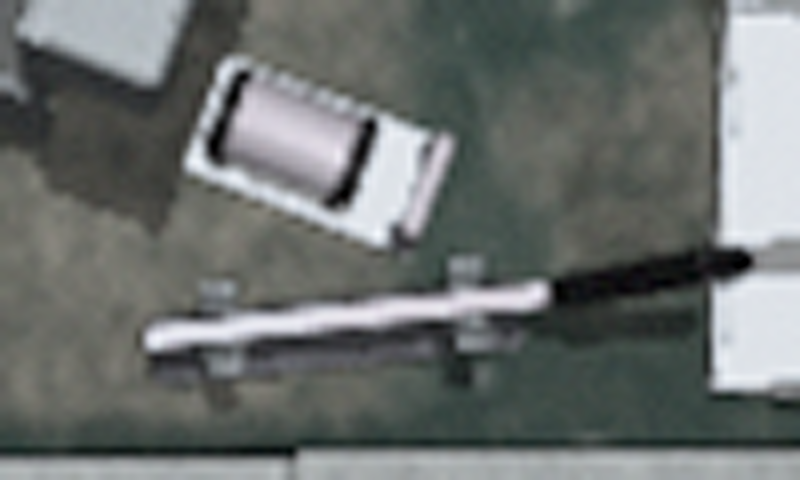

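```bash
cat >> h.py <<'E'
def tubeT(xy,yaw,lean=20.,zt=13.,back=0.):  # xy = tube middle
    R=handR(yaw,lean); z=R.apply([0,0,1]); p=np.array([*xy,0.])+19*z*[1,1,0]; p[2]=zt
    return p-back*z,R
E
python3 - <<'E'
from h import *
print(w2rk((482.7,-23.2)))
for b in (150,100,0):
    p,R=tubeT((482.7,-23.2),67,back=b); print(p); go(p,R)
E
```

```text
[-204.9696   35.3057]
[465.1934 -64.4429 153.9539]
d [0.0947 0.0538 0.1171] rot [-0.227  -0.2544  0.4443] deg 32.08726348648421
[471.8753 -48.7013 106.9693]
d [0.0801 0.0618 0.1642] rot [-0.227  -0.2544  0.4443] deg 32.08726348648421
[485.2391 -17.2182  13.    ]
d [0.0511 0.0779 0.2586] rot [-0.227  -0.2544  0.4443] deg 32.08726348648421
```

```bash
python3 -m pendant '[{"claw":0.056,"delta_pos":[0.025,0.014,0.028],"rotation":[-0.06,-0.065,0.11]},{"claw":0.056,"delta_pos":[0.05,0.028,0.057],"rotation":[-0.12,-0.13,0.23]},{"claw":0.056,"delta_pos":[0.072,0.041,0.087],"rotation":[-0.18,-0.2,0.34]},{"claw":0.056,"delta_pos":[0.0947,0.0538,0.1171],"rotation":[-0.227,-0.254,0.444]},{"claw":0.056,"delta_pos":[0.0947,0.0538,0.1171],"rotation":[-0.227,-0.254,0.444]},{"claw":0.056,"delta_pos":[0.0801,0.0618,0.1642],"rotation":[-0.227,-0.254,0.444]},{"claw":0.056,"delta_pos":[0.0801,0.0618,0.1642],"rotation":[-0.227,-0.254,0.444]}]'
python3 - <<'E'
from h import *
import cv2
s=st()
im=manip.camera("top"); cv2.imwrite("pics/top13.png",cv2.resize(im[165:240,240:340],None,fx=8,fy=8,interpolation=cv2.INTER_CUBIC)[:,:,::-1])
for b in (100,45,0):
    p,R=tubeT((482.7,-23.2),67,back=b); go(p,R)
E
```

```text
clock: 13.15
eef_pos: [470.4, -48.2, 104.9]
eef_rot: [-3.136, -0.35, 1.169]
wrist_force: [0.3, -0.3, 1.1]
finger_gap: 56.4
t 13.15 p [470.4026 -48.1652 104.9158] q [-0.379   0.2345  1.9026  0.4083  1.0405 -0.1935] F [ 0.2677 -0.321   1.0579] gap 56.43201002534861
d [ 0.0005  0.0004 -0.0001] rot [-0.0028 -0.0006  0.0003] deg 0.1658844868735682
d [0.0005 0.0006 0.0549] rot [-0.0028 -0.0006  0.0003] deg 0.1658844868735682
d [0.0004 0.0007 0.0999] rot [-0.0028 -0.0006  0.0003] deg 0.1658844868735682
```

View pics/top13.png

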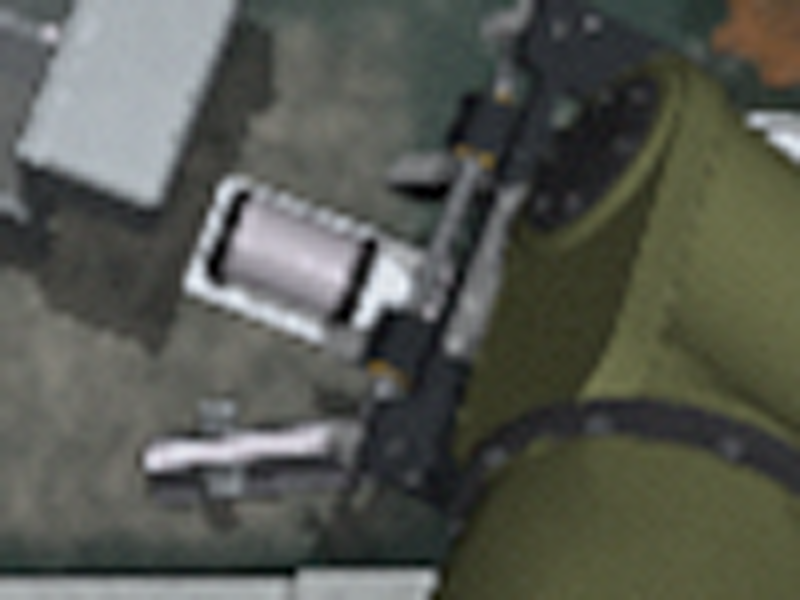

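```bash
python3 -m pendant '[{"claw":0.056,"delta_pos":[0.0004,0.0005,0.03],"rotation":[-0.003,0,0]},{"claw":0.056,"delta_pos":[0.0005,0.0006,0.0549],"rotation":[-0.003,0,0]},{"claw":0.056,"delta_pos":[0.0005,0.0006,0.0549],"rotation":[-0.003,0,0]}]'
python3 - <<'E'
from h import *
import cv2
s=st()
im=manip.camera("top"); cv2.imwrite("pics/top14.png",cv2.resize(im[170:220,245:312],None,fx=11,fy=11,interpolation=cv2.INTER_CUBIC)[:,:,::-1])
for b in (45,0):
    p,R=tubeT((482.7,-23.2),67,back=b); go(p,R)
R0=Ro.from_euler('xyz',s["eef_rot"])
for sy in (-28,28):
    w=s["eef_pos"]+R0.apply([0,sy,0]); q=proj("top",w); print("fingertip inner",w,(q-[245,170]+.5)*11)
E
```

```text
clock: 13.58
eef_pos: [479.2, -31.8, 55.7]
eef_rot: [-3.141, -0.35, 1.17]
wrist_force: [0.2, 0.1, 0.1]
finger_gap: 56.1
t 13.575 p [479.2092 -31.8413  55.704 ] q [-0.3388  0.3238  1.9278  0.4453  0.9182 -0.2159] F [0.2358 0.1277 0.0608] gap 56.126926298780106
d [ 0.0001 -0.0007  0.0014] rot [ 0.0008 -0.0009  0.0005] deg 0.07588845385862796
d [ 0.     -0.0008  0.0464] rot [ 0.0008 -0.0009  0.0005] deg 0.07588845385862796
fingertip inner [453.4303 -20.9121  55.7236] [347.1084 394.1832]
fingertip inner [504.9881 -42.7705  55.6844] [420.2933 213.7151]
```

View pics/top14.png

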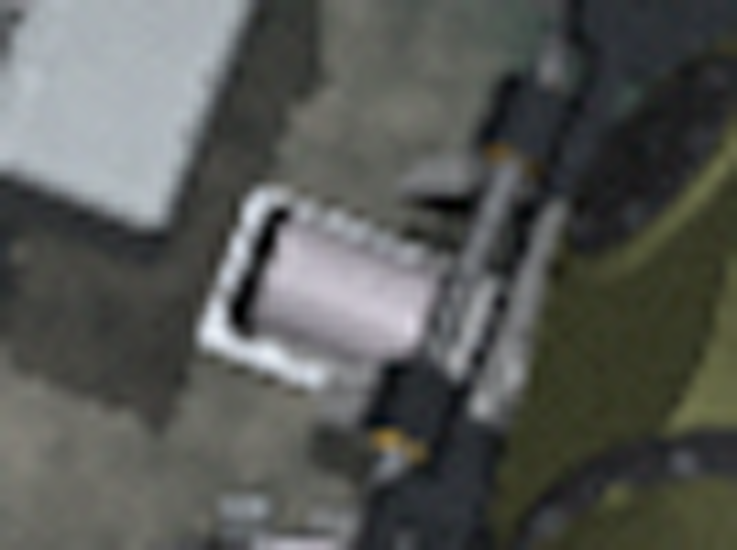

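```bash
python3 -m pendant '[{"claw":0.056,"delta_pos":[0,-0.002,0.02],"rotation":[0,0,0]},{"claw":0.056,"delta_pos":[0,-0.002,0.038],"rotation":[0,0,0]},{"claw":0.056,"delta_pos":[0,-0.002,0.0455],"rotation":[0,0,0]},{"claw":0.056,"delta_pos":[0,-0.002,0.0455],"rotation":[0,0,0]},{"claw":0.02,"delta_pos":[0,-0.002,0.0455],"rotation":[0,0,0]},{"claw":0.02,"delta_pos":[0,-0.002,0.0455],"rotation":[0,0,0]},{"claw":0.02,"delta_pos":[0,-0.002,0.0455],"rotation":[0,0,0]},{"claw":0.02,"delta_pos":[0,-0.002,0.0455],"rotation":[0,0,0]}]' 40
python3 - <<'E'
from h import *
import cv2
s=st()
R=Ro.from_euler('xyz',s["eef_rot"])
go(s["eef_pos"]+[0,0,8],R)
e=np.r_[-np.cos(np.radians(67)),-np.sin(np.radians(67)),0]
for d in ((0,60),(60,120),(120,170)): go(s["eef_pos"]+d[0]*e+[0,0,d[1]],R)
E
```

```text
clock: 14.62
eef_pos: [484.4, -17.3, 14.4]
eef_rot: [3.139, -0.35, 1.17]
wrist_force: [-1.1, -2.0, 7.1]
finger_gap: 35.2
t 14.625 p [484.3945 -17.2828  14.3512] q [-0.3049  0.4046  1.9421  0.4859  0.8192 -0.2435] F [-1.0521 -2.0023  7.1138] gap 35.1707511417659
d [ 0.0027  0.     -0.0075] rot [0. 0. 0.] deg 0.0
d [ 0.0206  0.0001 -0.0564] rot [0. 0. 0.] deg 0.0
d [-0.0152  0.0002 -0.1333] rot [0. 0. 0.] deg 0.0
d [-0.0544  0.0004 -0.2008] rot [0. 0. 0.] deg 0.0
```

```bash
python3 -m pendant '[{"claw":0.02,"delta_pos":[0.0014,0,-0.0038],"rotation":[0,0,0]},{"claw":0.02,"delta_pos":[0.0027,0,-0.0075],"rotation":[0,0,0]},{"claw":0.02,"delta_pos":[0.0069,0,-0.0188],"rotation":[0,0,0]},{"claw":0.02,"delta_pos":[0.0137,0,-0.0376],"rotation":[0,0,0]},{"claw":0.02,"delta_pos":[0.0206,0,-0.0564],"rotation":[0,0,0]},{"claw":0.02,"delta_pos":[0.0206,0,-0.0564],"rotation":[0,0,0]}]' 50
python3 - <<'E'
from h import *
import cv2
s=st()
im=manip.camera("top"); cv2.imwrite("pics/top15.png",cv2.resize(im[165:240,240:340],None,fx=8,fy=8,interpolation=cv2.INTER_CUBIC)[:,:,::-1])
im=manip.camera("side"); cv2.imwrite("pics/side15.png",cv2.resize(im[150:280,220:350],None,fx=4.6,fy=4.6,interpolation=cv2.INTER_CUBIC)[:,:,::-1])
E
```

```text
clock: 15.38
eef_pos: [485.0, -17.4, 75.9]
eef_rot: [3.136, -0.35, 1.171]
wrist_force: [0.6, -0.4, -4.3]
finger_gap: 34.8
t 15.375 p [484.9518 -17.4155  75.8941] q [-0.3048  0.2893  1.9145  0.4346  0.9447 -0.1629] F [ 0.5787 -0.3877 -4.3297] gap 34.843912128164504
```

View pics/top15.png

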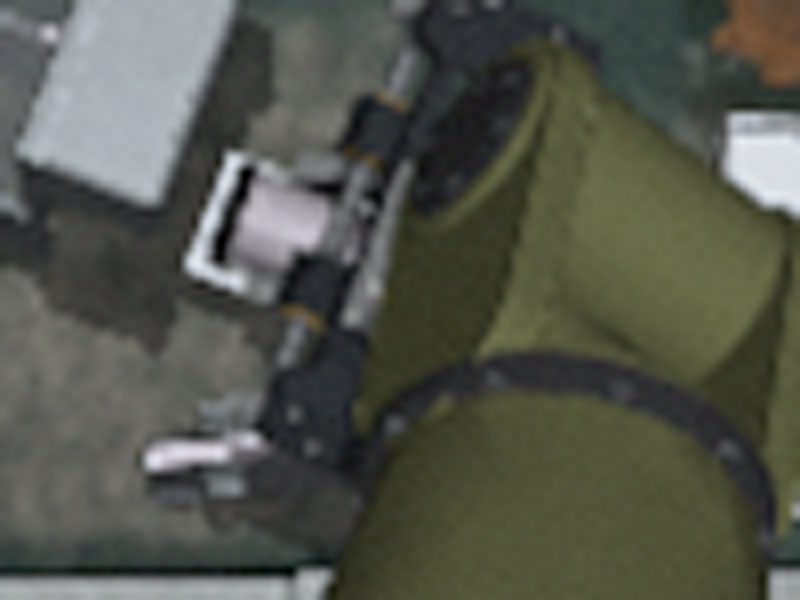

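View pics/side15.png

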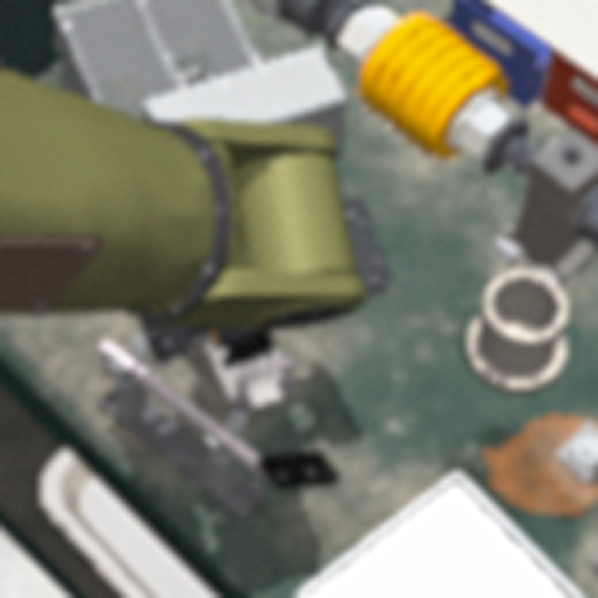

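Run:
```python
from h import *
go([478,-40,110],handR(67,20)); go([495,-90,180],handR(67,20)); go([495,-150,190],handR(73,20)); go([480,-200,180],handR(80,20))
p,R=tubeT((444.9,-252.3),85.2,zt=130); print(p); go(p,R)
p,R=tubeT((444.9,-252.3),85.2,zt=80); go(p,R)
```

```text
d [-0.0097  0.0034 -0.0417] rot [ 0.0019 -0.0009  0.0009] deg 0.1290167891406404
d [-0.0227  0.0387 -0.1209] rot [ 0.0019 -0.0009  0.0009] deg 0.1290167891406404
d [-0.0712  0.0622 -0.1491] rot [ 0.0377 -0.0008 -0.0975] deg 5.991386775040584
d [-0.1233  0.0679 -0.1575] rot [ 0.0796 -0.0007 -0.2123] deg 12.990641210577227
[ 445.4438 -245.8244  130.    ]
d [-0.1928  0.0538 -0.1297] rot [ 0.1106 -0.0006 -0.2976] deg 18.19045806613884
d [-0.2099  0.0537 -0.0827] rot [ 0.1106 -0.0006 -0.2976] deg 18.19045806613884
```

```bash
python3 -m pendant '[{"claw":0.02,"delta_pos":[-0.01,0.0034,-0.042],"rotation":[0,0,0]},{"claw":0.02,"delta_pos":[-0.016,0.02,-0.08],"rotation":[0,0,0]},{"claw":0.02,"delta_pos":[-0.023,0.0387,-0.121],"rotation":[0,0,0]},{"claw":0.02,"delta_pos":[-0.045,0.05,-0.135],"rotation":[0.018,0,-0.05]},{"claw":0.02,"delta_pos":[-0.071,0.062,-0.149],"rotation":[0.038,0,-0.098]},{"claw":0.02,"delta_pos":[-0.097,0.065,-0.153],"rotation":[0.058,0,-0.155]},{"claw":0.02,"delta_pos":[-0.123,0.068,-0.1575],"rotation":[0.08,0,-0.212]},{"claw":0.02,"delta_pos":[-0.16,0.06,-0.142],"rotation":[0.095,0,-0.255]},{"claw":0.02,"delta_pos":[-0.193,0.054,-0.13],"rotation":[0.111,0,-0.298]},{"claw":0.02,"delta_pos":[-0.193,0.054,-0.13],"rotation":[0.111,0,-0.298]}]'
python3 - <<'E'
from h import *
import cv2
s=st()
cv2.imwrite("pics/top16.png",cv2.resize(manip.camera("top")[150:250,230:400],None,fx=4.7,fy=4.7,interpolation=cv2.INTER_CUBIC)[:,:,::-1])
cv2.imwrite("pics/side16.png",cv2.resize(manip.camera("side")[190:340,220:400],None,fx=4,fy=4,interpolation=cv2.INTER_CUBIC)[:,:,::-1])
for z in (130,60,24,19): p,R=tubeT((444.9,-252.3),85.2,zt=z); go(p,R)
E
```

```text
clock: 16.73
eef_pos: [444.0, -246.6, 127.7]
eef_rot: [-3.137, -0.352, 1.484]
wrist_force: [-0.0, 0.2, -4.3]
finger_gap: 35.2
t 16.725 p [ 444.0248 -246.5549  127.6698] q [-0.7268  0.4026  1.6138  0.2846  1.3536 -0.735 ] F [-0.0318  0.1981 -4.2919] gap 35.19398772543177
d [ 0.0002 -0.0001 -0.0002] rot [-0.0007 -0.0015 -0.0008] deg 0.10224448472879737
d [-0.0239 -0.      0.0656] rot [-0.0007 -0.0015 -0.0008] deg 0.10224448472879737
d [-0.0362  0.      0.0994] rot [-0.0007 -0.0015 -0.0008] deg 0.10224448472879737
d [-0.038   0.      0.1041] rot [-0.0007 -0.0015 -0.0008] deg 0.10224448472879737
```

View pics/top16.png

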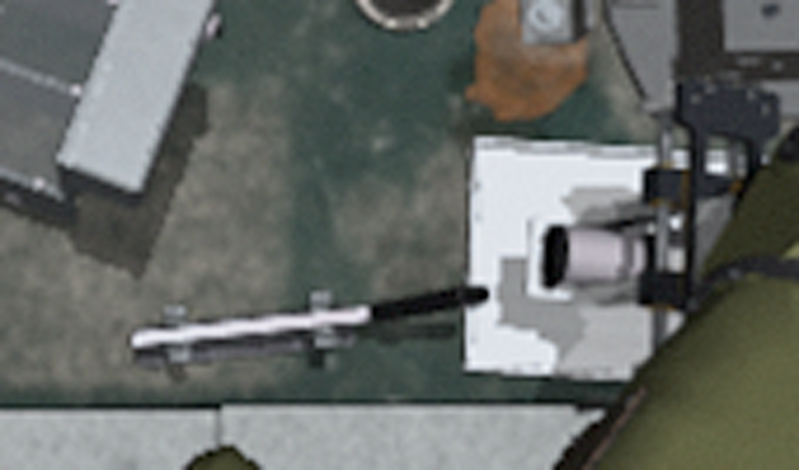

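View pics/side16.png

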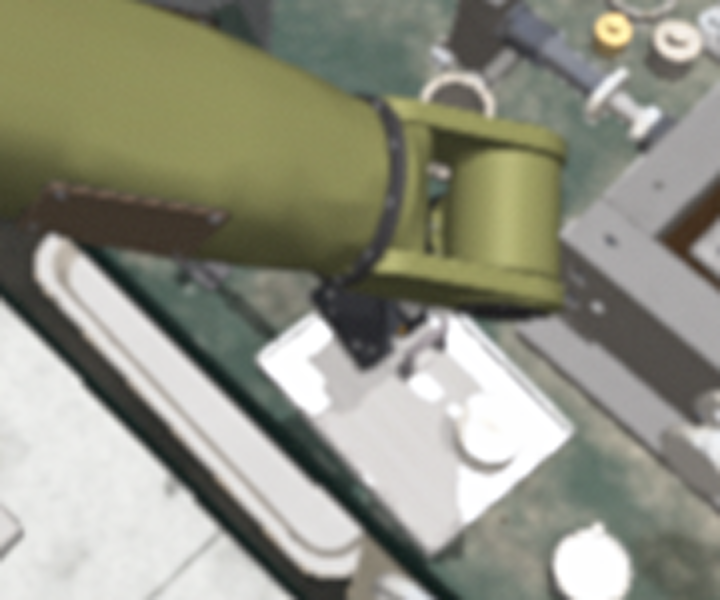

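Run:
```python
from h import *
c=lambda u,v:(230+u/4.7-.4,150+v/4.7-.4)
for q in [(530,218),(528,297)]: print(on("top",*c(*q),120))
s=lambda u,v:(220+u/4-.4,190+v/4-.4)
print("plate front?",on("side",*s(445,398),120),"tin",on("side",*s(488,425),36))
```

```text
[ 472.3188 -214.8411  120.    ]
[ 422.1379 -211.4365  120.    ]
plate front? [ 426.108  -339.2877  120.    ] tin [ 467.7389 -361.3314   36.    ]
```

```bash
python3 -m pendant '[{"claw":0.02,"delta_pos":[-0.012,0,0.033],"rotation":[0,0,0]},{"claw":0.02,"delta_pos":[-0.0239,0,0.0656],"rotation":[0,0,0]},{"claw":0.02,"delta_pos":[-0.031,0,0.085],"rotation":[0,0,0]},{"claw":0.02,"delta_pos":[-0.0362,0,0.0994],"rotation":[0,0,0]},{"claw":0.02,"delta_pos":[-0.0372,0,0.1022],"rotation":[0,0,0]},{"claw":0.02,"delta_pos":[-0.038,0,0.1041],"rotation":[0,0,0]},{"claw":0.02,"delta_pos":[-0.038,0,0.1041],"rotation":[0,0,0]}]'
python3 - <<'E'
from h import *
import cv2
s=st()
for z in (20,18.4,17.5): p,R=tubeT((444.9,-252.3),85.2,zt=z); go(p,R)
E
```

```text
clock: 17.7
eef_pos: [446.0, -245.9, 20.0]
eef_rot: [3.141, -0.35, 1.487]
wrist_force: [0.5, 4.0, 3.7]
finger_gap: 35.2
t 17.7 p [ 446.0327 -245.9105   19.9516] q [-0.7239  0.5571  1.6749  0.3078  1.1422 -0.8013] F [0.5389 3.9968 3.7141] gap 35.16074451056024
d [ 0.0001 -0.0006 -0.    ] rot [ 0.0007 -0.0011 -0.0002] deg 0.07469787652762584
d [-0.0005 -0.0006  0.0015] rot [ 0.0007 -0.0011 -0.0002] deg 0.07469787652762584
d [-0.0008 -0.0006  0.0023] rot [ 0.0007 -0.0011 -0.0002] deg 0.07469787652762584
```

```bash
python3 -m pendant '[{"claw":0.04,"delta_pos":[0,0,0],"rotation":[0,0,0]},{"claw":0.056,"delta_pos":[0,0,0],"rotation":[0,0,0]},{"claw":0.056,"delta_pos":[0,0,0],"rotation":[0,0,0]},{"claw":0.056,"delta_pos":[0,0,-0.03],"rotation":[0,0,0]},{"claw":0.056,"delta_pos":[0,0,-0.07],"rotation":[0,0,0]},{"claw":0.056,"delta_pos":[0,0,-0.12],"rotation":[0,0,0]},{"claw":0.056,"delta_pos":[0.06,0,-0.18],"rotation":[0,0,0]},{"claw":0.056,"delta_pos":[0.0,0,-0.23],"rotation":[0,0,0]},{"claw":0.056,"delta_pos":[0.0,0,-0.26],"rotation":[0,0,0]}]'
python3 - <<'E'
from h import *
import cv2
s=st()
cv2.imwrite("pics/top17.png",cv2.resize(manip.camera("top")[110:250,170:400],None,fx=3.47,fy=3.47,interpolation=cv2.INTER_CUBIC)[:,:,::-1])
cv2.imwrite("pics/side17.png",cv2.resize(manip.camera("side")[130:340,220:400],None,fx=2.85,fy=2.85,interpolation=cv2.INTER_CUBIC)[:,:,::-1])
E
```

```text
clock: 18.82
eef_pos: [437.9, -336.1, 265.6]
eef_rot: [3.141, -0.35, 1.486]
wrist_force: [-0.3, 0.4, -0.2]
finger_gap: 56.4
t 18.825 p [ 437.9279 -336.1111  265.5941] q [-0.844   0.4019  1.2833  0.2535  1.6976 -0.7578] F [-0.2748  0.4335 -0.1648] gap 56.356861553592566
```

View pics/top17.png

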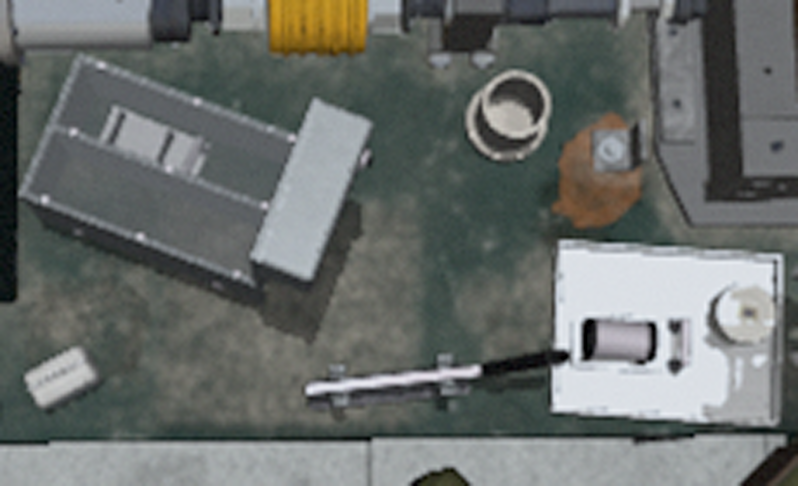

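View pics/side17.png

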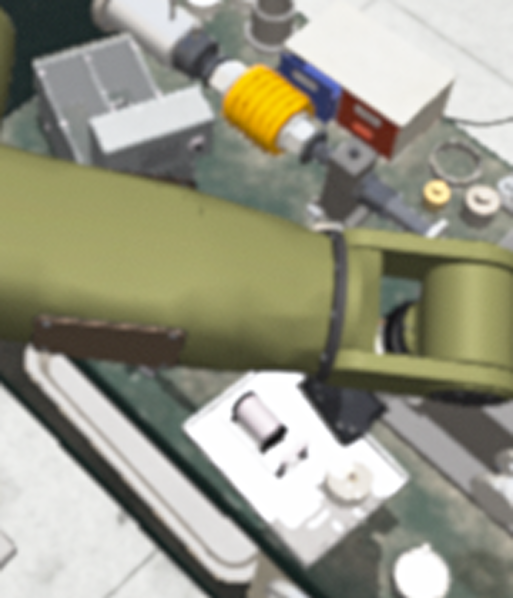

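Run:
```python
from h import *
c=lambda u,v:(170+u/3.47-.4,110+v/3.47-.4)
a=np.radians(-4.8);ex=np.array([np.cos(a),np.sin(a)]);ey=np.array([-ex[1],ex[0]])
tr=lambda P:np.array([(P[:2]-[455.8,-301.4])@ex,(P[:2]-[455.8,-301.4])@ey])
for n,q,z in [("tube back",(585,338),48),("tube front",(655,342),48),("bar",(679,345),50),("bar a",(680,320),50),("bar b",(678,370),50),("tin",(748,315),36)]: print(n,tr(on("top",*c(*q),z)))
s=lambda u,v:(220+u/2.85-.4,130+v/2.85-.4)
print("bar tri",tri(("top",*c(679,345)),("side",*s(291,458))),"tubeback tri",tri(("top",*c(588,338)),("side",*s(243,401))))
print("shaft end",on("top",*c(306,390),74),"foot end",on("top",*c(480,372),74))
st()
```

```text
tube back [-15.7102  83.9551]
tube front [-14.6406  20.5431]
bar [-16.0032  -0.7085]
bar a [ 6.8024 -0.8658]
bar b [-38.6901  -0.552 ]
tin [ 18.0415 -66.7427]
bar tri (array([ 439.7325, -304.9367,   30.3777]), np.float64(4.742264475611898)) tubeback tri (array([ 447.1082, -220.6249,   37.9748]), np.float64(2.556871442410404))
shaft end [400.7385  37.0852  74.    ] foot end [ 415.1095 -116.7491   74.    ]
t 18.925 p [ 438.5535 -337.2713  267.6525] q [-0.8447  0.4002  1.2803  0.2538  1.6967 -0.7574] F [0.1251 0.2397 0.3086] gap 56.20173365150567
```

Run:
```python
from h import *
import cv2
im=manip.camera("top"); cv2.imwrite("pics/top18.png",cv2.resize(im[172:236,325:400],None,fx=10,fy=9,interpolation=cv2.INTER_CUBIC)[:,:,::-1])
im=manip.camera("side"); cv2.imwrite("pics/side18.png",cv2.resize(im[255:330,280:370],None,fx=8,fy=8,interpolation=cv2.INTER_CUBIC)[:,:,::-1])
```

```text
(no output)
```

View pics/top18.png

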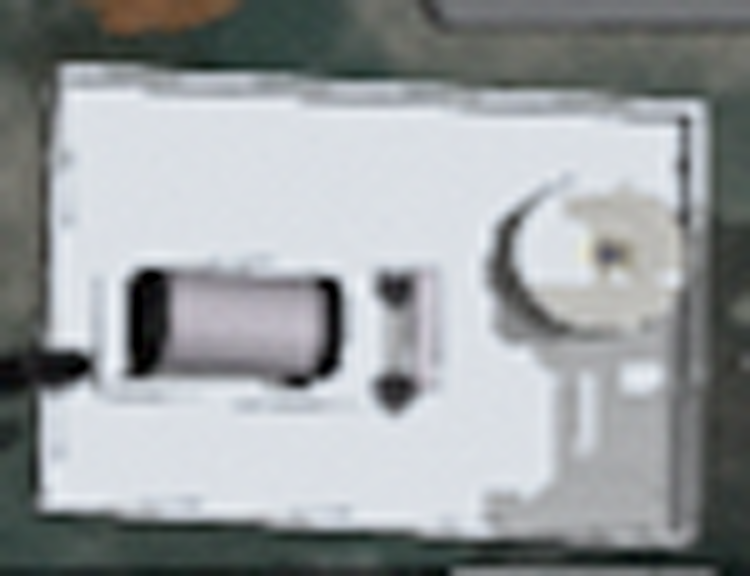

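View pics/side18.png

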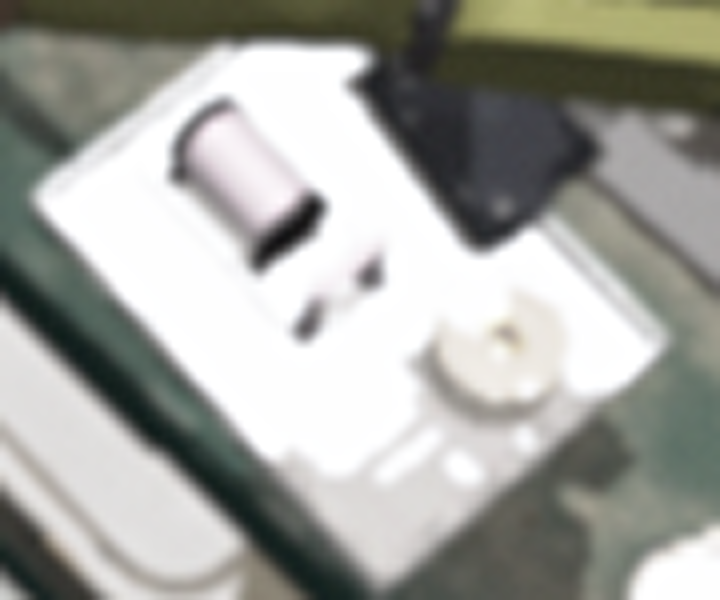

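The rear plate edge at top (98,330) is clear of the rim at about (55,330). The tube and bar are level, and the tin at (600,250) hasn't moved, so I hand in.

```bash
python3 -c "
from cell import manip
print(manip.sign_off())"
```

```text
the job is handed in; nothing more can be done
None
```

The loaded carrier stands in the tray, the picker is back in its rest, and I handed the job in at about 19 s. No verdict was reported.

**What I did:**
- I lifted the picker out of its rest and put its hook behind the pull bar in the near (left) bay.
- I drew the loaded carrier out until its origin was about 220 mm in front of the rack's middle, then returned the picker to its slots with the hook the same way.
- I lifted the carrier by its tube with the hand leaning 20° and set it down in the tray.

**Last checks from the camera images:**
- **Carrier:** its origin is at about x = -15, y = +40 mm in the tray frame. Its rear edge is about 10 mm inside the rim, and it looks flat and clear of the tin.
- **Picker:** the shaft lies in both slots within about 1 mm of where it started.
- **Empty carrier and bystanders in view:** no visible movement; I compared the pictures by eye and did not measure each one.
- **Robot:** well clear of everything, with the wrist force near zero.

**Disagreements:**
- Triangulating the pull bar across the two views put it at z = 30 mm instead of the expected 46 to 50. The rays missed each other by 4.7 mm, because the bar is hard to pick out against the white tray. I relied on the top view and the set-down height and contact force instead.
- In the first images, the loaded carrier seemed to sit about 4 mm nearer the mouth than the stated range. That is within my error in locating the rack, and it did not affect the pull.

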